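Lock the cam of a tilted spice rack and let the jar down

ROBOT

A 7-joint arm with a two-finger parallel gripper is mounted at the origin on a cart in front of the work surface, level with it; the furniture and walls round the work are solid. World frame = base frame: x ahead of the robot, y to its left, z up, the work surface at z = 0. Lengths are in m, angles in rad, forces in N, time in s.
With the tool pointing down it reaches from about 0.425 to 0.8 m from the base axis. Payload 8.3 kg.
Tool frame: the origin (TCP) lies on the centre line of the jaws, within the pads' length; the fingertips stand 19 mm ahead of it and the grasp point (between the pads) is the TCP (r.tip_extent is the distance from the TCP to the fingertips, in m); z points along the fingers, y is the line along which they close (so a half turn about z gives the same grasp; the last joint's range is limited). The gripper opens to 85 mm and grips with 20 to 120 N. Pads are 22 mm wide; open, the fingers measure 114 mm over their backs; the gripper's body (76 mm by 85 mm) begins 54 mm behind the grasp point. The pads swing forward as they close: fully open they stand 13 mm farther back than shut.
Start: joints at [-1.233, 0.383, 0.016, 1.37, -0.006, 1.388, -0.046], TCP at [0.244, 0.575, 0.213] pointing down, gripper open.
Joint ranges: [-2.95, 2.95], [-0.25, 2.06], [-1.52, 1.56], [0.18, 2.33], [-1.44, 4.58], [0.02, 2.06], [-3.01, 3.01]. Speed limits (rad/s): [2.39, 2.39, 3.01, 3.01, 3.14, 3.14, 3.14].

INTERFACE

Orientations are given as [roll, pitch, yaw] about the fixed x, y, z axes, in that order (R = Rz(yaw) Ry(pitch) Rx(roll)).
In Python, from station import r gives the robot as it stands. The module is installed in compiled form; this text tells all that it offers.
- The arm moves only by the tool play_rows, never from a script. Its argument "series" is a list of rows, each an object with "grip": the closure in counts, from 0 (fully open) to 255 (shut); "translation": the shift along the tool's x, y, z in cm, a list of three; "delta_rot": the turn, a rotation vector about the tool's x, y, z in degrees, a list of three. A call has 1 to 20 rows; each row is the pose to reach, as a shift and turn from the pose commanded when the call began, along the tool's axes at that moment; what a row does not reach only later rows make up. A row lasts 1/12 s, in which the tool goes at most 41.7 mm and 7.16 degrees, less where a joint would pass 70% of its speed; a pose out of reach is approached as far as the arm can. A call with a gripper value outside its range is refused whole. The fingers move at their own pace and stop on an object; the grip force is fixed at half the most. Time passes only in rows, so rows that repeat a pose let the fingers close. It gives the time, the measured TCP pose, the force, the opening and the grip force at its end, in the units of the state.
- r.read_state(): the state, without advancing time (a new reading comes with each control period).
- r.read_camera(name): name is "side" or "top"; returns the picture (420x560x3 uint8, blue, green, red); there is no depth.
- r.camera_params(name): a dict with "vfov" (degrees; the focal length in pixels is half the picture's height over the tangent of half this angle, whatever the lens; pixels are square), "cx", "cy" (the principal point, pixels), "camera_from_world" (4x4, takes a point from world to camera coordinates). Camera axes: x right, y up, looking along -z (the intrinsics and any distortion apply to the point x, -y, -z); pixel columns grow to the right and rows downward; lengths in m; the calibration is good to about 2 mm. A picture is of the moment at which its call begins. camera_params takes no time and is no camera call.
- r.hand_in(): hands the job in; it is judged then, once.
The state is a dict: "time_s": time; "q": joint angles; "qd": joint speeds; "joint_torque": joint torques, N m; "ee_pos": TCP position; "ee_rot": TCP orientation; "force": force on the tool from outside, world axes, zero at the start; "ft_torque": the same for the moment, N m; "opening": finger opening in m; "gripper_force": force on a finger pad.
Only numpy, scipy, OpenCV 4.12 (cv2) and the standard library are available. Lean on these libraries where they do the work, as an engineer would, in place of code of your own. Each camera call takes 0.05 s, during which the arm holds its last target. There are 200 camera calls.

TASK

The stop rail along the lower edge of the tilted spice rack is still loose at its right end. Take the stubby screwdriver from the tool block, push its blade squarely and fully into the slot of the cam lock in the right-hand lane and turn the cam clockwise, about a quarter turn, until it seats at its stop and the rail is drawn tight; then stand the driver back in its hole in the block, fully down, and last slide the gold-capped jar down the right-hand lane until it rests against the rail. Leave the other jars and the tomato where they are.

Things in the scene. Friction and masses are not known exactly. Their poses are not given: they have to be found in the camera images.
- rack: Fixed pale wood rack: board 215 mm long up its 24 degree slope, three lanes 50 mm wide (centres y = -56, 0, +56 mm) parted by strips 14 mm high; side rails (outer faces y = +-93 mm) rise 22 mm. Origin: board's surface, middle of its lower edge, 23 mm above the worktop. x up the slope (away from the robot), y left along the lower edge, z square out of the board, leaning 24 degrees to the robot.
- lane_stop (a point): Point on the board's surface at the lower end of the right-hand lane (rack x = 0, y = -56 mm; axes as the rack's). The dark stop rail lies along the board's lower edge and rises 14 mm above the surface; its face comes to x = 0 when tight, while loose its right end stands off by up to 4.5 mm.
- cam_slot (a point): Centre of the slot's floor in the loose cam lock, a bright 24 mm disc almost flush in the board of the right-hand lane, 36 mm up from the lower edge. Slot 16.5 mm long, 4.2 mm wide, 6 mm deep, ends closed. Turns with the cam: x along the slot, z along the cam's axis, square out of the board. A tight cam of the same kind sits in the left lane, its slot parallel to the rail.
- cam (a joint): Angle of the loose cam (rad): 0 with the slot straight up the slope, growing clockwise as one looks down on the board; hard stop at 1.571 (slot parallel to the rail), where it is seated and the rail tight. Starts at 0 to 0.3, turns against about 0.12 N m of friction, stays where left. The blade has 0.1 to 0.2 rad of play in the slot: turn until the stop is felt.
- driver: Loose flat screwdriver, 132 mm, 0.1 kg. Origin at the blade's tip, z towards the handle, x along the blade's width. Blade 14 x 3 mm (13 x 2 mm over the last 2 mm), 14 mm long; shaft 8 mm thick to z = 50 mm; black flange, 32 mm diameter, 50 to 56 mm; orange square handle 24 x 24 mm (faces square to x and y), 56 to 130 mm. Starts upright in the block, flange on its top, tip 6 mm above the worktop.
- tool_block: Fixed wooden tool block, 62 mm (x) by 100 mm (y), 56 mm high; origin at the centre of its underside. Beside the driver's hole a small hex key stands out up to 20 mm above its top, at y = +26 to +40 mm.
- block_hole (a point): Centre of the mouth of the driver's hole, on the block's top face (56 mm up, at y = -22 mm in the block): a vertical round through hole of 19 mm diameter with a 2 mm chamfer.
- jar: Loose spice jar with gold cap, 42 mm thick, 96 mm long, about 0.11 kg, lying in the right-hand lane above the cam, cap up the slope. Origin at the centre of its base; z along it towards the cap. Friction keeps it where it is; about 1 N on the end of the cap slides it down. Home: base against the rail, origin at rack x = 0 to 2 mm.
- jar_home: Bystander: loose spice jar with dark cap, 44 mm thick, 105 mm long, lying in the middle lane with its base 3 mm above the closed rail's face; origin at the centre of its base, z along it towards the cap.
- jar_waiting: Bystander: loose spice jar with black cap, 41 mm thick and 105 mm high, standing on the worktop to the left behind the rack; origin at the centre of its base.
- tomato: Bystander: loose tomato, 69 mm wide and 71 mm high, on the worktop; origin at the centre of its underside.
Mind the look-alikes: they are no part of the job. What is shaped like the tool_block but purple or turquoise is not meant. Leave any red look-alike of the driver alone.

How it is judged:
By the outcome, as a careful person would: the job done as asked, in the order asked, and still so for the second after the job is handed in, with the robot touching nothing.
It also fails if it takes over 67 s, if anything falls off the work surface, if the arm or the gripper's body presses on something with over 40 N, if the wrist force passes 120 N, or if a joint passes its speed limit or range.

## Working session

There is one attempt and no reset: what is moved stays moved. The work goes in short steps, Python scripts to look and compute and a tool call to move; the robot and the scene stay as the last step left them, time stands still between calls to the robot, and variables do not carry over. Pictures are saved under pics/ and viewed, at most 10 in all, crops included, and the job is handed in when it is done.

Besides the shell and the picture viewer there is one more tool, called by a JSON object that holds its "name" and its "arguments", one argument or row to a line. play_rows: Moves the arm, as the interface text tells. Its arguments: {"type":"object","properties":{"series":{"type":"array"}},"required":["series"]}

```bash
mkdir -p pics
python3 - <<'E'
from station import r
import cv2
s=r.read_state(); print({k:s[k] for k in ('time_s','ee_pos','ee_rot','force','opening')})
for n in('side','top'):
    cv2.imwrite(f'pics/{n}0.png',r.read_camera(n)); p=r.camera_params(n); print(n,p)
E
```

```text
{'time_s': 0.0, 'ee_pos': array([0.24361032, 0.57497497, 0.21187608]), 'ee_rot': array([-3.13961640e+00,  2.99381622e-05,  2.74084153e+00]), 'force': array([-0.34385141,  0.05438359, -0.41419802]), 'opening': 0.08553240136487583}
side {'vfov': 55.23903565982902, 'cx': 280.7600261112336, 'cy': 213.29007388624734, 'camera_from_world': array([[ 0.84782616, -0.52976896, -0.02314421, -0.46706923],
       [ 0.1938998 ,  0.26909702,  0.94339263, -0.20833327],
       [-0.49355209, -0.80432061,  0.33086959, -0.79582585],
       [ 0.        ,  0.        ,  0.        ,  1.        ]])}
top {'vfov': 47.29154267511211, 'cx': 273.85987328951853, 'cy': 212.33356798345827, 'camera_from_world': array([[ 0.00809244, -0.99991749,  0.0099759 ,  0.00870367],
       [ 0.99969461,  0.00832277,  0.02326819, -0.55799591],
       [-0.02334929,  0.00978456,  0.99967949, -1.23417163],
       [ 0.        ,  0.        ,  0.        ,  1.        ]])}
```

View pics/top0.png

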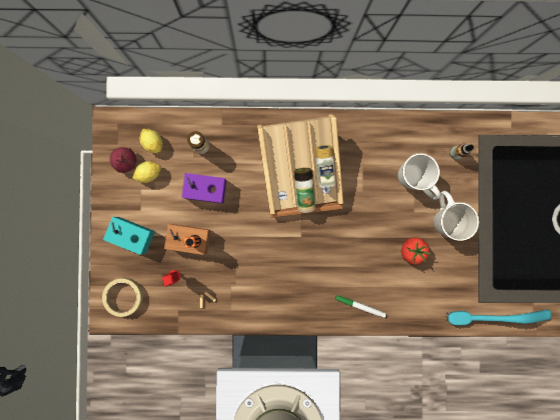

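View pics/side0.png

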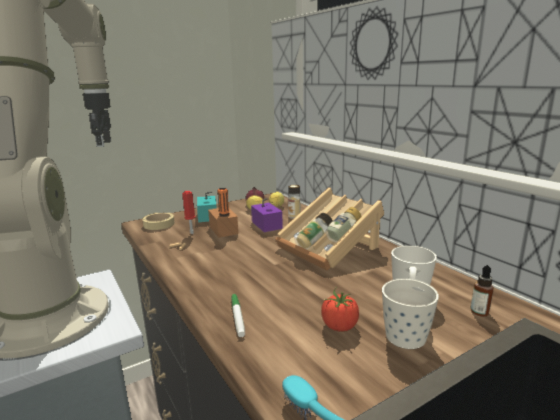

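The top view shows three blocks: wooden (187,239), purple (204,188) and turquoise (128,235). Only the wooden one fits, and it holds the orange driver at about (193,240). The red look-alike is at (171,278). The rack is at (303,165), with the gold-capped jar in its right lane at (325,165). I'll confirm in an enlarged crop.

Run:
```python
import cv2,numpy as np
t=cv2.imread('pics/top0.png');s=cv2.imread('pics/side0.png')
Z=lambda im,x,y,w,h,k:cv2.resize(im[y:y+h,x:x+w],None,fx=k,fy=k,interpolation=cv2.INTER_CUBIC)
c=np.zeros((600,800,3),np.uint8)
a=Z(t,255,110,92,112,5);c[:a.shape[0],:a.shape[1]]=a
b=Z(t,160,215,56,50,6);c[:b.shape[0],464:464+b.shape[1]]=b
d=Z(s,200,183,56,58,5);c[305:305+290,464:464+280]=d
cv2.imwrite('pics/crop1.png',c)
```

```text
(no output)
```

View pics/crop1.png

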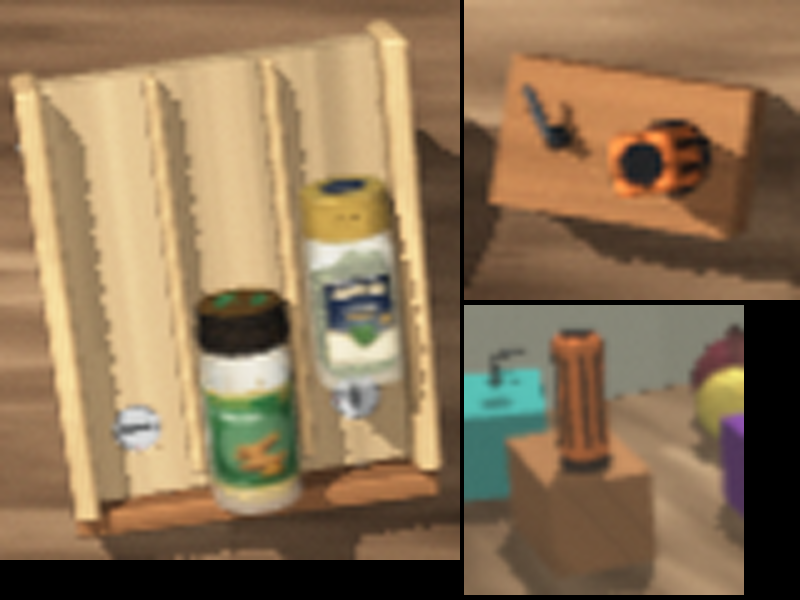

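The crop confirms it: the orange driver stands in the wooden block with the hex key at its left. The tight cam is at about (282.6,195.6) top px. The loose cam is at about (326,190), its upper part hidden by the gold-capped jar, and its slot points roughly up the slope.

```bash
cat > h.py <<'E'
from station import r
import numpy as np, cv2
from scipy.spatial.transform import Rotation as R
P={n:r.camera_params(n) for n in('side','top')}
def ray(n,u,v):
    p=P[n];f=210/np.tan(np.radians(p['vfov']/2));T=p['camera_from_world']
    d=np.array([(u-p['cx'])/f,-(v-p['cy'])/f,-1]);return -T[:3,:3].T@T[:3,3],T[:3,:3].T@d
def onz(n,u,v,z):
    o,d=ray(n,u,v);return o+d*(z-o[2])/d[2]
def px(n,X):
    p=P[n];f=210/np.tan(np.radians(p['vfov']/2));T=p['camera_from_world'];c=T[:3,:3]@np.asarray(X)+T[:3,3]
    return np.array([p['cx']+f*c[0]/-c[2],p['cy']-f*c[1]/-c[2]])
def two(us,ut):
    (a,d),(b,e)=ray('side',*us),ray('top',*ut);s=np.linalg.lstsq(np.c_[d,-e],b-a,rcond=None)[0]
    return (a+d*s[0]+b+e*s[1])/2,np.linalg.norm(a+d*s[0]-b-e*s[1])
E
python3 - <<'E'
from h import *
t=cv2.imread('pics/top0.png');h=cv2.cvtColor(t,cv2.COLOR_BGR2HSV)
print('campos',ray('side',0,0)[0],ray('top',0,0)[0])
# cams: bluish-grey pixels inside rack
w=(t[...,0].astype(int)-t[...,2]>-8)&(h[...,2]>110)
m=np.zeros(w.shape,np.uint8);m[180:208,260:345]=w[180:208,260:345]
n,l,st,ce=cv2.connectedComponentsWithStats(m)
for i in range(1,n):
    if st[i,4]>8: print('cam',st[i],ce[i],onz('top',*ce[i],0.0376))
# block mask (orange-brown wood top)
o=cv2.inRange(h,(6,120,130),(14,255,255))
m=np.zeros_like(o);m[220:260,160:215]=o[220:260,160:215]
c=max(cv2.findContours(m,0,2)[0],key=cv2.contourArea)
a=cv2.minAreaRect(c);print('block',a,[onz('top',*q,0.056).round(4) for q in cv2.boxPoints(a)])
# rack outline
p=cv2.inRange(h,(12,50,150),(28,170,255));L=[];Rr=[]
for v in range(135,196,4):
    u=np.flatnonzero(p[v,250:352])+250
    if len(u):L.append((u[0],v));Rr.append((u[-1]+1,v))
print(L,Rr)
E
```

```text
campos [ 0.04360778 -0.83147605  0.44904469] [0.52893804 0.02542285 1.24667278]
cam [322 186   8   7  41] [325.7804878  188.95121951] [ 0.61737812 -0.11715225  0.0376    ]
cam [297 190  14  14  88] [302.75       194.78409091] [ 0.60211446 -0.05901097  0.0376    ]
cam [278 192   9   7  44] [281.88636364 194.93181818] [ 0.60128317 -0.00631659  0.0376    ]
block ((185.74156188964844, 238.49884033203125), (41.50361251831055, 26.815092086791992), 7.85331392288208) [array([0.4639, 0.2863, 0.056 ]), array([0.5297, 0.2782, 0.056 ]), array([0.5164, 0.1763, 0.056 ]), array([0.4507, 0.1846, 0.056 ])]
[(np.int64(258), 135), (np.int64(259), 139), (np.int64(260), 143), (np.int64(260), 147), (np.int64(256), 151), (np.int64(250), 155), (np.int64(250), 159), (np.int64(250), 163), (np.int64(250), 167), (np.int64(252), 171), (np.int64(250), 175), (np.int64(250), 179), (np.int64(250), 183), (np.int64(266), 187), (np.int64(250), 191), (np.int64(250), 195)] [(np.int64(338), 135), (np.int64(338), 139), (np.int64(338), 143), (np.int64(339), 147), (np.int64(339), 151), (np.int64(339), 155), (np.int64(340), 159), (np.int64(340), 163), (np.int64(340), 167), (np.int64(341), 171), (np.int64(341), 175), (np.int64(341), 179), (np.int64(342), 183), (np.int64(342), 187), (np.int64(342), 191), (np.int64(343), 195)]
```

Run:
```python
import cv2,numpy as np
t=cv2.imread('pics/top0.png');s=cv2.imread('pics/side0.png')
Z=lambda im,x,y,w,h,k:cv2.resize(im[y:y+h,x:x+w],None,fx=k,fy=k,interpolation=cv2.INTER_NEAREST)
c=np.zeros((600,800,3),np.uint8)
a=Z(s,270,180,120,100,5);c[:a.shape[0]-0,:a.shape[1]]=a
b=Z(t,314,180,24,24,8);c[:192,604:796]=b
b=Z(t,180,230,24,24,8);c[200:392,604:796]=b
b=Z(t,270,184,24,24,8);c[400:592,604:796]=b
cv2.imwrite('pics/crop2.png',c)
```

```text
(no output)
```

View pics/crop2.png

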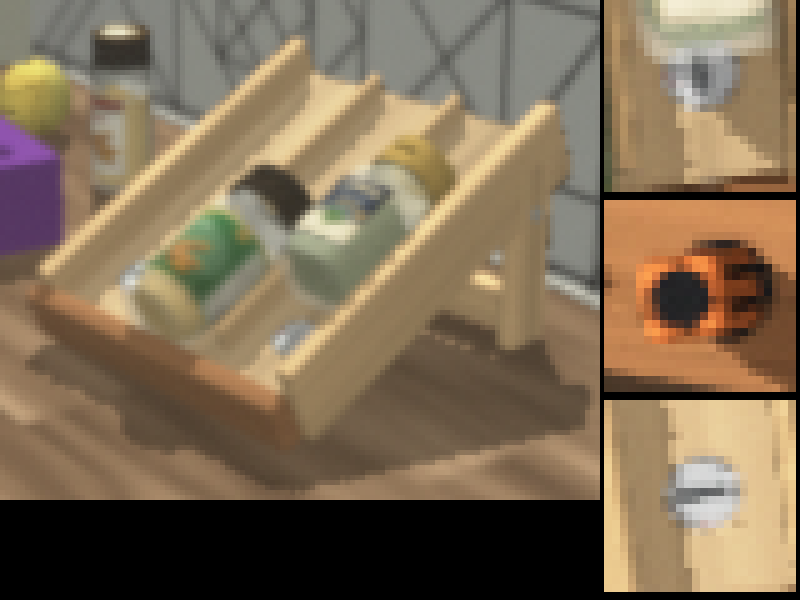

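Run:
```python
from h import *
from scipy.optimize import least_squares
s=cv2.imread('pics/side0.png');h=cv2.cvtColor(s,cv2.COLOR_BGR2HSV)
w=((s[...,0].astype(int)-s[...,2]>-8)&(h[...,2]>110)).astype(np.uint8)
m=np.zeros_like(w);m[240:256,320:338]=w[240:256,320:338]
n,l,st,ce=cv2.connectedComponentsWithStats(m);i=1+np.argmax(st[1:,4]);print('side cam',st[i],ce[i])
C=two(ce[i],(325.85,188.8));print('tri',C)
def rk(p,X):
    Rm=R.from_euler('ZY',[p[2],-np.radians(24)]).as_matrix()
    return np.array([p[0],p[1],.023])+Rm@np.asarray(X)
obs=[('top',(.036,.056,0),(282,195.1)),('top',(.036,-.056,0),(325.85,188.8)),('side',(.036,-.056,0),ce[i])]
f=lambda p:np.r_[tuple(px(n,rk(p,X))-u for n,X,u in obs)]
for o in (obs[:2],obs):
    q=least_squares(lambda p:np.r_[tuple(px(n,rk(p,X))-u for n,X,u in o)],[.57,-.06,.15])
    print(q.x,np.degrees(q.x[2]),q.fun.round(2))
    print('cam',rk(q.x,(.036,-.056,0)))
    for X in((.2,-.093,.022),(.02,-.093,.022)):print('rightedge',px('top',rk(q.x,X)))
    for n,X in(('side',(0,.093,.022)),('side',(.215,.093,.022)),('side',(.215,-.093,.022)),('side',(0,-.093,.022))):print(X,px(n,rk(q.x,X)))
# driver cap & handle
t=cv2.imread('pics/top0.png');ht=cv2.cvtColor(t,cv2.COLOR_BGR2HSV)
k=(ht[...,2]<75).astype(np.uint8);m=np.zeros_like(k);m[236:249,183:194]=k[236:249,183:194]
M=cv2.moments(m,True);c=(M['m10']/M['m00'],M['m01']/M['m00']);print('cap',c,M['m00'],onz('top',*c,.138))
hs=cv2.inRange(h,(4,150,120),(14,255,255));m=np.zeros_like(hs);m[183:225,205:240]=hs[183:225,205:240]
for v in range(188,216,3):
    u=np.flatnonzero(m[v]); print(v,(u.min(),u.max()) if len(u) else 0,end=' ')
```

```text
side cam [325 245   7   5  18] [327.83333333 246.77777778]
tri (array([ 0.61714356, -0.11675577,  0.03950217]), np.float64(0.0011718630199174763))
[ 0.57679769 -0.06692623  0.1514843 ] 8.679411032683978 [-0.  0.  0. -0.]
cam [ 0.61775942 -0.117322    0.03764252]
rightedge [337.05766684 124.73932918]
rightedge [342.49666316 195.62564725]
(0, 0.093, 0.022) [276.65881956 233.43463148]
(0.215, 0.093, 0.022) [327.59650208 187.71456402]
(0.215, -0.093, 0.022) [380.88649782 201.53686246]
(0, -0.093, 0.022) [327.82927163 255.11096275]
[ 0.57662518 -0.06632485  0.15005654] 8.59760639984459 [-0.23  0.03 -0.21  0.09  0.35  0.63]
cam [ 0.61751491 -0.11677905  0.03764252]
rightedge [336.91446768 124.85060603]
rightedge [342.26900759 195.74431309]
(0, 0.093, 0.022) [276.52156464 233.36487191]
(0.215, 0.093, 0.022) [327.5195835  187.68785084]
(0.215, -0.093, 0.022) [380.72201856 201.52498919]
(0, -0.093, 0.022) [327.56793285 255.05348562]
cap (189.16666666666666, 241.80555555555554) 36.0 [0.48526116 0.20923544 0.138     ]
188 0 191 (np.int64(218), np.int64(226)) 194 (np.int64(221), np.int64(225)) 197 (np.int64(221), np.int64(225)) 200 (np.int64(221), np.int64(225)) 203 (np.int64(221), np.int64(225)) 206 (np.int64(222), np.int64(225)) 209 (np.int64(222), np.int64(226)) 212 (np.int64(220), np.int64(228)) 215 0
```

```bash
cat >> h.py <<'E'
def down(yaw,tilt=0,az=0):
    """tool z along -(rack-like normal): vertical down, tilted forward by tilt about heading az; yaw = heading of tool x"""
    return R.from_euler('ZY',[az,-tilt],degrees=True)*R.from_euler('z',yaw-az,degrees=True)*R.from_euler('x',180,degrees=True)
def delta(pos,rot,base=None):
    s=r.read_state();p,q=base or (s['ee_pos'],R.from_euler('xyz',s['ee_rot']))
    print('t',round(s['time_s'],2),'translation',(q.inv().apply(np.array(pos)-p)*100).round(2),'rot',np.degrees((q.inv()*rot).as_rotvec()).round(2))
def st():
    s=r.read_state()
    for k in('time_s','q','ee_pos','ee_rot','force','ft_torque','opening','gripper_force'):print(k,np.round(s[k],4))
E
python3 - <<'E'
from h import *
delta((.4855,.2094,.212),down(172.15))
E
```

```text
t 0.1 translation [-36.53 -24.23   0.04] rot [-1.000e-01 -1.000e-02 -1.511e+01]
```

{"name": "play_rows", "arguments": {
  "series": [
    {"grip": 0,"translation": [-9,-6,0],"delta_rot": [0,0,-5]},
    {"grip": 0,"translation": [-36.53,-24.23,0],"delta_rot": [-0.1,0,-15.1]},
    {"grip": 0,"translation": [-36.53,-24.23,0],"delta_rot": [-0.1,0,-15.1]},
    {"grip": 0,"translation": [-36.53,-24.23,0],"delta_rot": [-0.1,0,-15.1]},
    {"grip": 0,"translation": [-36.53,-24.23,0],"delta_rot": [-0.1,0,-15.1]},
    {"grip": 0,"translation": [-36.53,-24.23,0],"delta_rot": [-0.1,0,-15.1]},
    {"grip": 0,"translation": [-36.53,-24.23,0],"delta_rot": [-0.1,0,-15.1]},
    {"grip": 0,"translation": [-36.53,-24.23,0],"delta_rot": [-0.1,0,-15.1]},
    {"grip": 0,"translation": [-36.53,-24.23,0],"delta_rot": [-0.1,0,-15.1]},
    {"grip": 0,"translation": [-36.53,-24.23,0],"delta_rot": [-0.1,0,-15.1]},
    {"grip": 0,"translation": [-36.53,-24.23,0],"delta_rot": [-0.1,0,-15.1]},
    {"grip": 0,"translation": [-36.53,-24.23,0],"delta_rot": [-0.1,0,-15.1]},
    {"grip": 0,"translation": [-36.53,-24.23,0],"delta_rot": [-0.1,0,-15.1]}
  ]
}}

```text
time_s: 1.18
ee_pos: [0.4861, 0.2082, 0.2125]
ee_rot: [3.14, -0.0, 3.001]
force: [-0.8, 0.1, -0.6]
opening: 0.0849
gripper_force: 0.0
```

Run:
```python
from h import *
st()
delta((.4855,.2094,.100),down(172.15))
```

```text
time_s 1.1833
q [-0.6775  0.1736  0.2448  1.6452 -0.0443  1.3278  1.0042]
ee_pos [0.4861 0.2082 0.2125]
ee_rot [ 3.1405e+00 -3.0000e-04  3.0007e+00]
force [-0.812   0.1263 -0.5596]
ft_torque [ 0.0872  0.0463 -0.0032]
opening 0.0849
gripper_force 0.0
t 1.18 translation [ 0.08  0.1  11.25] rot [ 0.06 -0.02 -0.22]
```

{"name": "play_rows", "arguments": {
  "series": [
    {"grip": 0,"translation": [0.05,0.05,3],"delta_rot": [0,0,0]},
    {"grip": 0,"translation": [0.05,0.05,6],"delta_rot": [0,0,0]},
    {"grip": 0,"translation": [0.05,0.05,9],"delta_rot": [0,0,0]},
    {"grip": 0,"translation": [0.05,0.05,11.2],"delta_rot": [0,0,0]},
    {"grip": 0,"translation": [0.05,0.05,11.2],"delta_rot": [0,0,0]},
    {"grip": 255,"translation": [0.05,0.05,11.2],"delta_rot": [0,0,0]},
    {"grip": 255,"translation": [0.05,0.05,11.2],"delta_rot": [0,0,0]},
    {"grip": 255,"translation": [0.05,0.05,11.2],"delta_rot": [0,0,0]},
    {"grip": 255,"translation": [0.05,0.05,11.2],"delta_rot": [0,0,0]},
    {"grip": 255,"translation": [0.05,0.05,11.2],"delta_rot": [0,0,0]},
    {"grip": 255,"translation": [0.05,0.05,11.2],"delta_rot": [0,0,0]},
    {"grip": 255,"translation": [0.05,0.05,11.2],"delta_rot": [0,0,0]},
    {"grip": 255,"translation": [0.05,0.05,11.2],"delta_rot": [0,0,0]},
    {"grip": 255,"translation": [0.05,0.05,11.2],"delta_rot": [0,0,0]}
  ]
}}

```text
time_s: 2.35
ee_pos: [0.4863, 0.2111, 0.1027]
ee_rot: [3.138, 0.002, 3.004]
force: [-1.8, -0.6, 6.4]
opening: 0.0257
gripper_force: 58.5
```

Run:
```python
from h import *
st()
```

```text
time_s 2.35
q [-0.6689  0.2618  0.2351  1.7949 -0.07    1.0887  1.0242]
ee_pos [0.4863 0.2111 0.1027]
ee_rot [3.1379e+00 2.5000e-03 3.0043e+00]
force [-1.8127 -0.6189  6.4436]
ft_torque [-0.1249  0.3087 -0.0075]
opening 0.0257
gripper_force 58.5018
```

{"name": "play_rows", "arguments": {
  "series": [
    {"grip": 255,"translation": [0,0,-2],"delta_rot": [0,0,0]},
    {"grip": 255,"translation": [0,0,-5],"delta_rot": [0,0,0]},
    {"grip": 255,"translation": [0,0,-8],"delta_rot": [0,0,0]},
    {"grip": 255,"translation": [0,0,-11],"delta_rot": [0,0,0]},
    {"grip": 255,"translation": [0,0,-12],"delta_rot": [0,0,0]},
    {"grip": 255,"translation": [0,0,-12],"delta_rot": [0,0,0]},
    {"grip": 255,"translation": [0,0,-12],"delta_rot": [0,0,0]}
  ]
}}

```text
time_s: 2.93
ee_pos: [0.4852, 0.2105, 0.2208]
ee_rot: [3.139, 0.001, 3.004]
force: [0.4, 0.1, -1.8]
opening: 0.026
gripper_force: 59.3
```

Run:
```python
from h import *
st()
s=r.read_camera('side');cv2.imwrite('pics/side1.png',s)
e=r.read_state()['ee_pos'];tip=px('side',e-[0,0,.097]);g=px('side',e);print(tip,g)
a=s[110:250,180:280];cv2.imwrite('pics/crop3.png',cv2.resize(a,None,fx=4,fy=4,interpolation=cv2.INTER_NEAREST))
```

```text
time_s 2.9333
q [-0.6817  0.1682  0.2442  1.6329 -0.0431  1.3438  1.0024]
ee_pos [0.4852 0.2105 0.2208]
ee_rot [3.1393e+00 7.0000e-04 3.0044e+00]
force [ 0.4082  0.1466 -1.7568]
ft_torque [-0.0832  0.012   0.0098]
opening 0.026
gripper_force 59.2934
[221.97888008 193.32608486] [219.51502048 160.29703096]
```

View pics/crop3.png

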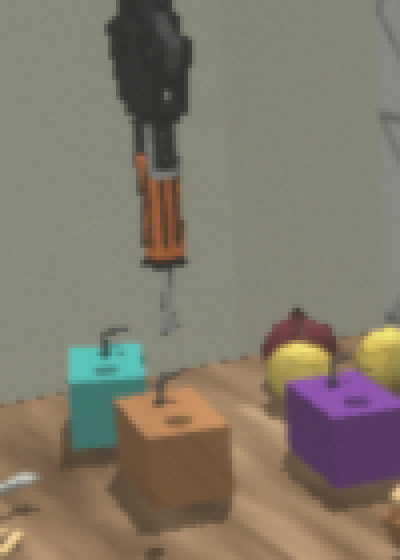

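The orange driver hangs straight below the gripper. Its shaft is at crop (168,290), and the tip at (172,330) shows wide from the side. So the blade lies along tool x. Next I measure the slot angle.

Run:
```python
from h import *
t=np.mean([r.read_camera('top').astype(float) for _ in range(2)],0)
g=t.mean(2); print('loose');print(g[182:196,319:333].astype(int)); print('tight');print(g[189:202,275:290].astype(int))
```

```text
loose
[[145 144 183 195 188 191 192 191 192 184 179 169 155 143]
 [156 147 167 172 170 161 155 164 159 151 156 153 152 148]
 [162 166 154 152 153 156 156 157 156 156 155 159 166 169]
 [160 178 173 165 162 164 169 173 174 183 182 179 179 175]
 [155 175 182 182 196 184 168 176 187 188 171 162 158 147]
 [128 149 165 179 190 177 126 135 159 157 141 106 110 118]
 [123 120 120 125 143 141  90  96 136 147 147 128 117 119]
 [123 120 119 133 156 150  92  81 131 148 146 124 114 118]
 [124 121 132 129 189 184 107  89 130 146 142 116 111 119]
 [125 122 124 136 186 210 157 120 139 143 114 104 116 118]
 [125 122 118 118 141 197 193 156 140 129 112 112 117 119]
 [125 121 120 118 156 195 166 125 126 115 113 117 117 118]
 [123 123 120 120 163 176 167 167 166 140 119 117 118 119]
 [126 124 121 120 158 171 165 159 160 167 139 115 117 120]]
tight
[[130 131 125 166 187 185 185 188 192 195 194 190 189 187 183]
 [130 130 126 165 187 181 179 183 186 190 192 190 190 187 185]
 [128 131 128 161 184 167 165 159 165 159 176 189 189 188 184]
 [129 131 127 118 172 206 211 210 204 180 159 180 190 187 184]
 [128 129 127 121 176 207 211 210 210 206 211 201 189 188 185]
 [128 130 131 129 177 199 196 194 195 171 189 177 179 187 185]
 [129 129 136 141 111 112 103  93  98 101 154 146 172 189 186]
 [128 130 111 117 117 117 131 178 196 200 203 188 187 189 185]
 [129 130 116 115 170 203 212 214 215 214 209 195 190 190 185]
 [127 130 128 137 134 184 205 208 211 209 193 187 190 189 186]
 [127 129 130 121 108 149 173 183 200 198 195 170 179 188 186]
 [128 129 129 127 120 151 191 177 179 198 196 193 192 189 187]
 [127 128 130 129 123 166 186 187 184 188 192 193 193 190 188]]
```

The slot lies nearly straight up the slope (θ ≈ 0 to 0.05), with its centre at about top px (325.6,188.7).

```bash
cat >> h.py <<'E'
YAW=8.6
RK=R.from_euler('ZY',[YAW,-24],degrees=True);N=RK.as_matrix()[:,2]
S=np.array([.6177,-.1169,.0376])
def atcam(h,ang=178.5,dx=0,dy=0,L=.097):
    """pose with tip h above board over the cam (+rack dx,dy), tool x at rack angle ang"""
    return S+RK.apply([dx,dy,0])+N*(h+L), RK*R.from_euler('z',ang,degrees=True)*R.from_euler('x',180,degrees=True)
E
python3 - <<'E'
from h import *
p,q=atcam(.103);print(p);delta(p,q)
p,q=atcam(.02);print(p)
E
```

```text
[ 0.53726731 -0.1290643   0.22030909]
t 3.08 translation [ -9.89 -32.86  -0.15] rot [ -3.75 -23.91 -14.74]
[ 0.57064688 -0.12401612  0.14448482]
```

{"name": "play_rows", "arguments": {
  "series": [
    {"grip": 255,"translation": [-1,-3,-1],"delta_rot": [0,0,-2]},
    {"grip": 255,"translation": [-2,-6.5,-1],"delta_rot": [0,-2,-4]},
    {"grip": 255,"translation": [-3,-10,-1],"delta_rot": [-1,-6,-6]},
    {"grip": 255,"translation": [-4,-13.5,-1],"delta_rot": [-1.5,-9,-8]},
    {"grip": 255,"translation": [-5,-17,-1],"delta_rot": [-2,-13,-9]},
    {"grip": 255,"translation": [-6,-20.5,-1],"delta_rot": [-2.5,-16,-10]},
    {"grip": 255,"translation": [-7,-24,-1],"delta_rot": [-3,-19,-12]},
    {"grip": 255,"translation": [-8,-27,-1],"delta_rot": [-3.4,-21.5,-13.3]},
    {"grip": 255,"translation": [-9,-30,-0.5],"delta_rot": [-3.75,-23.9,-14.75]},
    {"grip": 255,"translation": [-9.9,-32.86,-0.15],"delta_rot": [-3.75,-23.9,-14.75]},
    {"grip": 255,"translation": [-9.9,-32.86,-0.15],"delta_rot": [-3.75,-23.9,-14.75]},
    {"grip": 255,"translation": [-9.9,-32.86,-0.15],"delta_rot": [-3.75,-23.9,-14.75]},
    {"grip": 255,"translation": [-9.9,-32.86,-0.15],"delta_rot": [-3.75,-23.9,-14.75]}
  ]
}}

```text
time_s: 4.17
ee_pos: [0.5377, -0.128, 0.2206]
ee_rot: [3.128, 0.419, -3.021]
force: [0.0, 0.2, -1.3]
opening: 0.0257
gripper_force: 59.4
```

Run:
```python
from h import *
st()
p,q=atcam(.012);delta(p,q)
```

```text
time_s 4.1667
q [-0.3951 -0.1088  0.6538  1.9622 -0.1315  0.8853  2.0271]
ee_pos [ 0.5377 -0.128   0.2206]
ee_rot [ 3.1282  0.4191 -3.0206]
force [ 0.046   0.2395 -1.3344]
ft_torque [-0.0885  0.5601 -0.0262]
opening 0.0257
gripper_force 59.3574
t 4.17 translation [ 0.07 -0.12  9.1 ] rot [ 0.09  0.02 -0.02]
```

{"name": "play_rows", "arguments": {
  "series": [
    {"grip": 255,"translation": [0.02,-0.04,2],"delta_rot": [0,0,0]},
    {"grip": 255,"translation": [0.03,-0.06,4.5],"delta_rot": [0,0,0]},
    {"grip": 255,"translation": [0.05,-0.1,7],"delta_rot": [0,0,0]},
    {"grip": 255,"translation": [0.05,-0.1,8.5],"delta_rot": [0,0,0]},
    {"grip": 255,"translation": [0.05,-0.1,9.1],"delta_rot": [0,0,0]},
    {"grip": 255,"translation": [0.05,-0.1,9.1],"delta_rot": [0,0,0]},
    {"grip": 255,"translation": [0.05,-0.1,9.1],"delta_rot": [0,0,0]}
  ]
}}

```text
time_s: 4.75
ee_pos: [0.5747, -0.1233, 0.1386]
ee_rot: [3.129, 0.421, -3.019]
force: [0.8, -1.3, -0.8]
opening: 0.0255
gripper_force: 59.4
```

Run:
```python
from h import *
st()
s=r.read_camera('side');t=r.read_camera('top');cv2.imwrite('pics/side2.png',s);cv2.imwrite('pics/top2.png',t)
st_=r.read_state();q=R.from_euler('xyz',st_['ee_rot']);tip=st_['ee_pos']+q.apply([0,0,.097])
print('tip',tip,px('side',tip),px('top',tip),'cam px',px('side',S),px('top',S)); print('rack off mm',RK.inv().apply(tip-S)*1e3)
a=cv2.resize(s[200:262,295:355],None,fx=9,fy=9,interpolation=cv2.INTER_NEAREST)
cv2.imwrite('pics/crop4.png',a)
```

```text
time_s 4.75
q [-0.3915  0.0906  0.6966  2.0063 -0.3642  0.7125  2.2224]
ee_pos [ 0.5747 -0.1233  0.1386]
ee_rot [ 3.1288  0.4207 -3.0193]
force [ 0.8419 -1.2617 -0.7852]
ft_torque [-0.0802  0.488  -0.0442]
opening 0.0255
gripper_force 59.3638
tip [ 0.61462    -0.11793167  0.05139389] [327.63502266 242.72558916] [326.7385128  189.65878699] cam px [328.27145161 247.42097497] [325.68149868 188.82316243]
rack off mm [ 2.68745886 -0.55950578 13.90275826]
```

View pics/crop4.png

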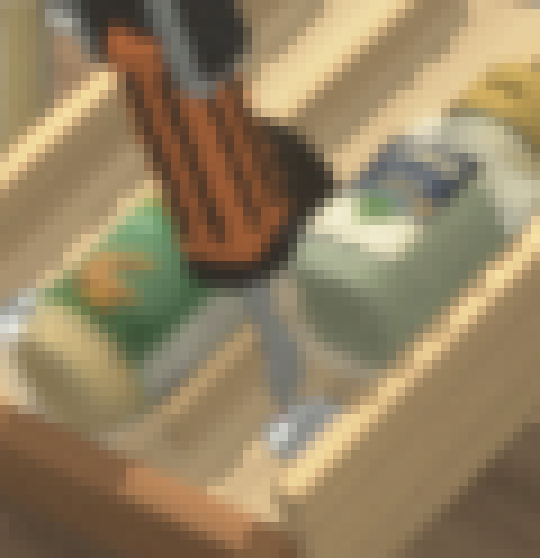

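The blade tip is visible at about side px (326.7,243.9), just above the disc at (328.2,246.7). I'll recheck the pose now that it has settled.

```bash
cat >> h.py <<'E'
def tip(L=.097):
    s=r.read_state();q=R.from_euler('xyz',s['ee_rot']);t=s['ee_pos']+q.apply([0,0,L]);qq=RK.inv()*q
    x=qq.apply([1,0,0]);z=qq.apply([0,0,-1])
    print('t',round(s['time_s'],2),'tip rack mm',(RK.inv().apply(t-S)*1e3).round(2),'blade ang',np.degrees(np.arctan2(x[1],x[0])).round(2),'lean',np.degrees(z[:2]).round(2),'F rack',RK.inv().apply(s['force']).round(1),'M',RK.inv().apply(s['ft_torque']).round(2),'grip',round(s['opening'],4),np.round(s['gripper_force'],1),'q',s['q'].round(2))
E
python3 - <<'E'
from h import *
st();tip()
E
```

```text
time_s 4.85
q [-0.3912  0.0891  0.6974  2.0056 -0.3644  0.7123  2.2227]
ee_pos [ 0.5752 -0.124   0.1398]
ee_rot [ 3.1288  0.4231 -3.0203]
force [-0.3738  0.3689 -0.8205]
ft_torque [-0.1247  0.5022 -0.0185]
opening 0.0259
gripper_force 59.365
t 4.85 tip rack mm [ 2.69 -0.56 13.9 ] blade ang 178.5 lean [-0.25 -0.06] F rack [-0.6  0.4 -0.6] M [-0.05  0.52  0.  ] grip 0.0259 59.4 q [-0.39  0.09  0.7   2.01 -0.36  0.71  2.22]
```

Run:
```python
from h import *
I=[]
for i in range(6):
    I.append(r.read_camera('side').astype(float)); tip()
s=np.mean(I,0);g=s.mean(2)
print(g[238:254,320:336].astype(int))
print((s[...,0]-s[...,2])[238:254,320:336].astype(int))
```

```text
t 4.9 tip rack mm [ 2.8  -0.65 14.02] blade ang 178.49 lean [-0.28 -0.06] F rack [-1.   0.8 -2. ] M [ 0.02  0.53 -0.01] grip 0.0254 59.4 q [-0.39  0.09  0.7   2.01 -0.36  0.71  2.22]
t 4.95 tip rack mm [ 2.79 -0.68 13.99] blade ang 178.48 lean [-0.28 -0.06] F rack [-0.2  0.6 -1.6] M [-0.03  0.57  0.04] grip 0.0255 59.4 q [-0.39  0.09  0.7   2.01 -0.36  0.71  2.22]
t 5.0 tip rack mm [ 2.61 -0.71 13.89] blade ang 178.47 lean [-0.27 -0.06] F rack [-0.2 -0.2 -0.6] M [ 0.01  0.59 -0.05] grip 0.0258 59.4 q [-0.39  0.09  0.7   2.01 -0.37  0.71  2.22]
t 5.05 tip rack mm [ 2.47 -0.67 13.75] blade ang 178.47 lean [-0.26 -0.06] F rack [ 0.1 -1.1 -0.5] M [ 0.03  0.56 -0.04] grip 0.0256 59.4 q [-0.39  0.09  0.7   2.01 -0.37  0.71  2.22]
t 5.1 tip rack mm [ 2.26 -0.67 13.6 ] blade ang 178.47 lean [-0.24 -0.06] F rack [-0.5 -0.6 -1.3] M [-0.04  0.54  0.02] grip 0.0252 59.4 q [-0.39  0.09  0.7   2.01 -0.37  0.71  2.22]
t 5.15 tip rack mm [ 2.07 -0.6  13.43] blade ang 178.47 lean [-0.22 -0.06] F rack [-0.3 -0.4 -0.4] M [-0.04  0.52  0.  ] grip 0.0258 59.4 q [-0.39  0.09  0.7   2.01 -0.37  0.71  2.22]
[... 1446 characters left out ...]
 -45 -42 -42 -45 -48 -52 -59]
 [-56 -55 -54 -55 -54 -44 -22 -17 -20 -22 -17 -20 -30 -48 -60 -74]
 [-55 -55 -54 -56 -54 -46 -28  -8  -4  -4  -4  -6 -22 -58 -77 -86]
 [-55 -55 -56 -54 -43 -25 -15  -6  -2  -2  -4 -19 -55 -79 -85 -86]
 [-56 -56 -56 -51 -25  -7  -3  -2  -2  -5 -19 -54 -78 -84 -85 -83]
 [-56 -56 -56 -56 -24  -5  -2  -2  -5 -19 -54 -78 -84 -85 -83 -68]
 [-55 -55 -62 -70 -45 -16  -5  -5 -20 -54 -78 -84 -86 -84 -69 -61]
 [-55 -57 -72 -74 -62 -42 -21 -24 -55 -78 -84 -85 -85 -70 -60 -59]
 [-56 -62 -72 -72 -70 -68 -58 -68 -80 -83 -85 -84 -70 -61 -60 -60]
 [-62 -71 -72 -71 -72 -73 -80 -84 -84 -85 -85 -70 -60 -60 -60 -58]
 [-72 -74 -72 -72 -74 -74 -84 -84 -85 -86 -71 -62 -60 -60 -59 -57]]
```

Run:
```python
from h import *
tip()
for e in np.eye(3): print('side px per mm along rack',e,(px('side',S+RK.apply(e*.001))-px('side',S)).round(3), 'top',(px('top',S+RK.apply(e*.001))-px('top',S)).round(3))
a=np.linspace(0,2*np.pi,73);E=np.array([px('side',S+RK.apply([.012*np.cos(x),.012*np.sin(x),0])) for x in a])
print('disc u',E[:,0].min(),E[:,0].max(),'v',E[:,1].min(),E[:,1].max(), 'at',E[E[:,0].argmin()],E[E[:,1].argmin()])
# rail top edge, slot ends
for x in(.02,.06):print('right rail inner? ',px('side',RK.apply([x-.036,-.093+.056,.022])+S))
```

```text
t 5.15 tip rack mm [ 2.07 -0.6  13.43] blade ang 178.47 lean [-0.22 -0.06] F rack [-0.3 -0.4 -0.4] M [-0.04  0.52  0.  ] grip 0.0258 59.4 q [-0.39  0.09  0.7   2.01 -0.37  0.71  2.22]
side px per mm along rack [1. 0. 0.] [ 0.256 -0.255] top [-0.033 -0.369]
side px per mm along rack [0. 1. 0.] [-0.297 -0.12 ] top [-0.391  0.056]
side px per mm along rack [0. 0. 1.] [-0.107 -0.291] top [0.066 0.133]
disc u 323.58141753184447 332.99352064528415 v 244.06558070656087 250.8324436462423 at [323.58141753 248.27677982] [329.53849338 244.06558071]
right rail inner?  [333.03468045 249.65829591]
right rail inner?  [343.49635524 239.12034265]
```

{"name": "play_rows", "arguments": {
  "series": [
    {"grip": 255,"translation": [0,0.05,0.4],"delta_rot": [0,0,0]},
    {"grip": 255,"translation": [0,0.05,0.8],"delta_rot": [0,0,0]},
    {"grip": 255,"translation": [0,0.05,0.8],"delta_rot": [0,0,0]},
    {"grip": 255,"translation": [0,0.05,0.8],"delta_rot": [0,0,0]},
    {"grip": 255,"translation": [0,0.05,0.8],"delta_rot": [0,0,0]},
    {"grip": 255,"translation": [0,0.05,0.8],"delta_rot": [0,0,0]},
    {"grip": 255,"translation": [0,0.05,0.8],"delta_rot": [0,0,0]},
    {"grip": 255,"translation": [0,0.05,0.8],"delta_rot": [0,0,0]}
  ]
}}

```text
time_s: 5.82
ee_pos: [0.578, -0.1231, 0.1314]
ee_rot: [3.129, 0.422, -3.021]
force: [0.5, -0.1, -1.2]
opening: 0.0258
gripper_force: 59.4
```

Run:
```python
from h import *
tip();r.read_camera('side');tip();r.read_camera('side');tip()
```

```text
t 5.82 tip rack mm [ 1.75 -0.07  5.02] blade ang 178.48 lean [-0.17 -0.06] F rack [-0.  -0.2 -1.3] M [-0.02  0.53  0.03] grip 0.0258 59.4 q [-0.39  0.11  0.69  2.01 -0.39  0.7   2.24]
t 5.87 tip rack mm [ 1.82 -0.04  5.04] blade ang 178.48 lean [-0.17 -0.06] F rack [-1.1  0.4 -0.5] M [-0.01  0.53  0.02] grip 0.026 59.4 q [-0.39  0.11  0.69  2.01 -0.39  0.7   2.24]
t 5.92 tip rack mm [ 1.76 -0.06  5.02] blade ang 178.48 lean [-0.17 -0.06] F rack [-0.   0.1 -0.6] M [0.02 0.57 0.03] grip 0.0257 59.4 q [-0.39  0.11  0.69  2.01 -0.39  0.7   2.24]
```

{"name": "play_rows", "arguments": {
  "series": [
    {"grip": 255,"translation": [0.17,0,0],"delta_rot": [0,0,0]},
    {"grip": 255,"translation": [0.17,0,0.2],"delta_rot": [0,0,0]},
    {"grip": 255,"translation": [0.17,0,0.4],"delta_rot": [0,0,0]},
    {"grip": 255,"translation": [0.17,0,0.6],"delta_rot": [0,0,0]},
    {"grip": 255,"translation": [0.17,0,0.8],"delta_rot": [0,0,0]},
    {"grip": 255,"translation": [0.17,0,0.8],"delta_rot": [0,0,0]},
    {"grip": 255,"translation": [0.17,0,0.8],"delta_rot": [0,0,0]},
    {"grip": 255,"translation": [0.17,0,0.8],"delta_rot": [0,0,0]}
  ]
}}

```text
time_s: 6.58
ee_pos: [0.5796, -0.1226, 0.1231]
ee_rot: [3.129, 0.421, -3.02]
force: [-0.2, -0.4, -2.2]
opening: 0.0259
gripper_force: 59.2
```

Run:
```python
from h import *
tip()
```

```text
t 6.58 tip rack mm [-0.2   0.21 -3.22] blade ang 178.49 lean [-0.14 -0.07] F rack [-1.1 -0.4 -1.9] M [ 0.21  0.42 -0.03] grip 0.0259 59.2 q [-0.38  0.13  0.69  2.01 -0.41  0.68  2.26]
```

{"name": "play_rows", "arguments": {
  "series": [
    {"grip": 255,"translation": [0,0,0.2],"delta_rot": [0,0,0]},
    {"grip": 255,"translation": [0,0,0.4],"delta_rot": [0,0,0]},
    {"grip": 255,"translation": [0,0,0.5],"delta_rot": [0,0,0]},
    {"grip": 255,"translation": [0,0,0.5],"delta_rot": [0,0,0]},
    {"grip": 255,"translation": [0,0,0.5],"delta_rot": [0,0,0]},
    {"grip": 255,"translation": [0,0,0.5],"delta_rot": [0,0,0]}
  ]
}}

```text
time_s: 7.08
ee_pos: [0.5826, -0.1227, 0.12]
ee_rot: [3.129, 0.424, -3.021]
force: [-3.1, 1.4, 7.1]
opening: 0.0259
gripper_force: 59.7
```

Run:
```python
from h import *
tip()
```

```text
t 7.08 tip rack mm [ 1.46 -0.43 -7.28] blade ang 178.46 lean [-0.29 -0.04] F rack [0.2 1.8 7.6] M [ 0.33  0.37 -0.16] grip 0.0259 59.7 q [-0.37  0.14  0.69  2.01 -0.43  0.68  2.28]
```

The blade has dropped into the slot and touches its floor: a 7.6 N reaction at about 6 mm depth, beyond the level where the board would have stopped it. Now I turn it clockwise.

{"name": "play_rows", "arguments": {
  "series": [
    {"grip": 255,"translation": [0.05,0,0.05],"delta_rot": [0,0,5]},
    {"grip": 255,"translation": [0.05,0,0.05],"delta_rot": [0,0,10]},
    {"grip": 255,"translation": [0.05,0,0.05],"delta_rot": [0,0,15]},
    {"grip": 255,"translation": [0.05,0,0.05],"delta_rot": [0,0,20]},
    {"grip": 255,"translation": [0.05,0,0.05],"delta_rot": [0,0,25]},
    {"grip": 255,"translation": [0.05,0,0.05],"delta_rot": [0,0,30]},
    {"grip": 255,"translation": [0.05,0,0.05],"delta_rot": [0,0,35]},
    {"grip": 255,"translation": [0.05,0,0.05],"delta_rot": [0,0,40]},
    {"grip": 255,"translation": [0.05,0,0.05],"delta_rot": [0,0,40]},
    {"grip": 255,"translation": [0.05,0,0.05],"delta_rot": [0,0,40]}
  ]
}}

```text
time_s: 7.92
ee_pos: [0.5826, -0.123, 0.1196]
ee_rot: [2.85, 0.313, 2.52]
force: [-3.5, -0.1, 8.0]
opening: 0.025
gripper_force: 62.7
```

Run:
```python
from h import *
tip()
```

```text
t 7.92 tip rack mm [ 1.43 -0.72 -7.6 ] blade ang 138.44 lean [-0.33 -0.02] F rack [0.1 0.4 8.7] M [0.23 0.25 0.14] grip 0.025 62.7 q [-0.46  0.15  0.78  2.02 -0.46  0.68  1.6 ]
```

{"name": "play_rows", "arguments": {
  "series": [
    {"grip": 255,"translation": [0,0,0],"delta_rot": [0,0,5]},
    {"grip": 255,"translation": [0,0,0],"delta_rot": [0,0,10]},
    {"grip": 255,"translation": [0,0,0],"delta_rot": [0,0,15]},
    {"grip": 255,"translation": [0,0,0],"delta_rot": [0,0,20]},
    {"grip": 255,"translation": [0,0,0],"delta_rot": [0,0,25]},
    {"grip": 255,"translation": [0,0,0],"delta_rot": [0,0,30]},
    {"grip": 255,"translation": [0,0,0],"delta_rot": [0,0,35]},
    {"grip": 255,"translation": [0,0,0],"delta_rot": [0,0,40]},
    {"grip": 255,"translation": [0,0,0],"delta_rot": [0,0,45]},
    {"grip": 255,"translation": [0,0,0],"delta_rot": [0,0,45]},
    {"grip": 255,"translation": [0,0,0],"delta_rot": [0,0,45]}
  ]
}}

```text
time_s: 8.83
ee_pos: [0.5825, -0.1232, 0.1195]
ee_rot: [2.718, 0.025, 1.776]
force: [-4.2, -0.2, 9.3]
opening: 0.0257
gripper_force: 62.8
```

Run:
```python
from h import *
tip()
```

```text
t 8.83 tip rack mm [ 1.19 -0.91 -7.64] blade ang 93.43 lean [-0.31 -0.01] F rack [-0.   0.5 10.2] M [0.08 0.46 0.1 ] grip 0.0257 62.8 q [-0.56  0.16  0.9   2.02 -0.5   0.69  0.85]
```

Now on to the stop in small steps, watching the moment.

{"name": "play_rows", "arguments": {
  "series": [
    {"grip": 255,"translation": [0,0,0],"delta_rot": [0,0,3]},
    {"grip": 255,"translation": [0,0,0],"delta_rot": [0,0,6]},
    {"grip": 255,"translation": [0,0,0],"delta_rot": [0,0,8]},
    {"grip": 255,"translation": [0,0,0],"delta_rot": [0,0,8]},
    {"grip": 255,"translation": [0,0,0],"delta_rot": [0,0,8]}
  ]
}}

```text
time_s: 9.25
ee_pos: [0.5824, -0.1232, 0.1195]
ee_rot: [2.719, -0.033, 1.649]
force: [-4.7, 0.1, 10.3]
opening: 0.0255
gripper_force: 63.0
```

Run:
```python
from h import *
tip()
```

```text
t 9.25 tip rack mm [ 1.09 -0.93 -7.64] blade ang 85.45 lean [-0.31 -0.01] F rack [-0.   0.8 11.3] M [0.13 0.47 0.11] grip 0.0255 63.0 q [-0.58  0.16  0.92  2.02 -0.51  0.69  0.72]
```

{"name": "play_rows", "arguments": {
  "series": [
    {"grip": 255,"translation": [0,0,0],"delta_rot": [0,0,3]},
    {"grip": 255,"translation": [0,0,0],"delta_rot": [0,0,6]},
    {"grip": 255,"translation": [0,0,0],"delta_rot": [0,0,6]},
    {"grip": 255,"translation": [0,0,0],"delta_rot": [0,0,6]}
  ]
}}

```text
time_s: 9.58
ee_pos: [0.5824, -0.1232, 0.1195]
ee_rot: [2.724, -0.076, 1.553]
force: [-4.5, -0.8, 10.5]
opening: 0.0255
gripper_force: 63.0
```

Run:
```python
from h import *
tip()
```

```text
t 9.58 tip rack mm [ 1.07 -0.88 -7.65] blade ang 79.44 lean [-0.3  -0.02] F rack [ 0.1 -0.1 11.4] M [0.21 0.5  0.1 ] grip 0.0255 63.0 q [-0.59  0.17  0.94  2.02 -0.51  0.69  0.62]
```

{"name": "play_rows", "arguments": {
  "series": [
    {"grip": 255,"translation": [0,0,0],"delta_rot": [0,0,3]},
    {"grip": 255,"translation": [0,0,0],"delta_rot": [0,0,6]},
    {"grip": 255,"translation": [0,0,0],"delta_rot": [0,0,6]},
    {"grip": 255,"translation": [0,0,0],"delta_rot": [0,0,6]}
  ]
}}

```text
time_s: 9.92
ee_pos: [0.5824, -0.1231, 0.1194]
ee_rot: [2.733, -0.118, 1.456]
force: [-4.9, -1.1, 9.4]
opening: 0.0256
gripper_force: 63.0
```

Run:
```python
from h import *
tip()
```

```text
t 9.92 tip rack mm [ 1.05 -0.79 -7.67] blade ang 73.44 lean [-0.3  -0.02] F rack [-0.8 -0.4 10.6] M [0.22 0.56 0.07] grip 0.0256 63.0 q [-0.61  0.17  0.96  2.02 -0.52  0.7   0.53]
```

{"name": "play_rows", "arguments": {
  "series": [
    {"grip": 255,"translation": [0,0,0],"delta_rot": [0,0,2]},
    {"grip": 255,"translation": [0,0,0],"delta_rot": [0,0,4]},
    {"grip": 255,"translation": [0,0,0],"delta_rot": [0,0,4]},
    {"grip": 255,"translation": [0,0,0],"delta_rot": [0,0,4]}
  ]
}}

```text
time_s: 10.25
ee_pos: [0.5824, -0.1231, 0.1194]
ee_rot: [2.742, -0.145, 1.392]
force: [-5.2, 0.5, 10.2]
opening: 0.0257
gripper_force: 63.1
```

Run:
```python
from h import *
tip()
```

```text
t 10.25 tip rack mm [ 1.02 -0.81 -7.66] blade ang 69.45 lean [-0.3  -0.02] F rack [-0.5  1.2 11.4] M [0.31 0.55 0.14] grip 0.0257 63.1 q [-0.62  0.17  0.97  2.02 -0.53  0.7   0.46]
```

Run:
```python
from h import *
s=r.read_camera('side');t=r.read_camera('top');cv2.imwrite('pics/side3.png',s);cv2.imwrite('pics/top3.png',t);tip()
a=cv2.resize(s[205:275,270:350],None,fx=6,fy=6,interpolation=cv2.INTER_NEAREST)
b=cv2.resize(t[180:220,300:350],None,fx=6,fy=6,interpolation=cv2.INTER_NEAREST)
o=cv2.imread('pics/side0.png')[205:275,270:350];b0=cv2.resize(o,None,fx=3.9,fy=3.9,interpolation=cv2.INTER_NEAREST)
c=np.zeros((560,800,3),np.uint8);c[:420,:480]=a;c[:240,490:790]=b;c[250:250+b0.shape[0],485:485+b0.shape[1]]=b0
cv2.imwrite('pics/crop5.png',c)
```

```text
t 10.35 tip rack mm [ 1.05 -0.79 -7.67] blade ang 69.47 lean [-0.3  -0.03] F rack [-0.3  0.7 11.1] M [0.23 0.55 0.11] grip 0.0258 63.0 q [-0.62  0.17  0.97  2.02 -0.53  0.7   0.46]
```

View pics/crop5.png

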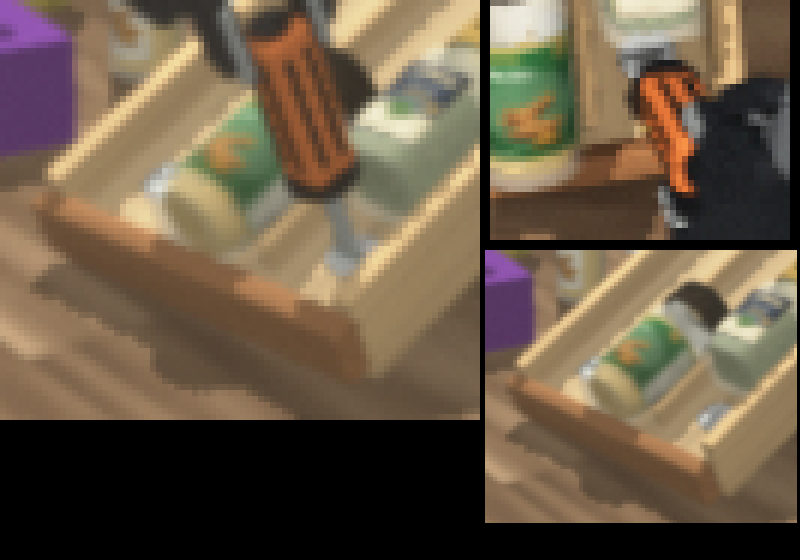

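The driver stands squarely in the slot, with its handle flat in the pads, the blade now across the lane at crop (340,255), and the rail nearly drawn in. The moment is still only the friction value, so I turn further.

{"name": "play_rows", "arguments": {
  "series": [
    {"grip": 255,"translation": [0,0,0],"delta_rot": [0,0,2]},
    {"grip": 255,"translation": [0,0,0],"delta_rot": [0,0,4]},
    {"grip": 255,"translation": [0,0,0],"delta_rot": [0,0,4]},
    {"grip": 255,"translation": [0,0,0],"delta_rot": [0,0,4]}
  ]
}}

```text
time_s: 10.68
ee_pos: [0.5824, -0.1231, 0.1194]
ee_rot: [2.752, -0.172, 1.327]
force: [-4.5, -0.1, 10.0]
opening: 0.0255
gripper_force: 63.1
```

Run:
```python
from h import *
tip()
```

```text
t 10.68 tip rack mm [ 1.03 -0.76 -7.67] blade ang 65.45 lean [-0.3  -0.03] F rack [ 0.1  0.6 11. ] M [0.24 0.54 0.09] grip 0.0255 63.1 q [-0.63  0.18  0.98  2.02 -0.53  0.7   0.39]
```

{"name": "play_rows", "arguments": {
  "series": [
    {"grip": 255,"translation": [0,0,0],"delta_rot": [0,0,2]},
    {"grip": 255,"translation": [0,0,0],"delta_rot": [0,0,4]},
    {"grip": 255,"translation": [0,0,0],"delta_rot": [0,0,4]},
    {"grip": 255,"translation": [0,0,0],"delta_rot": [0,0,4]}
  ]
}}

```text
time_s: 11.02
ee_pos: [0.5824, -0.123, 0.1194]
ee_rot: [2.764, -0.198, 1.261]
force: [-5.3, 0.7, 10.4]
opening: 0.0255
gripper_force: 64.2
```

Run:
```python
from h import *
tip()
```

```text
t 11.02 tip rack mm [ 1.05 -0.74 -7.66] blade ang 61.46 lean [-0.3  -0.03] F rack [-0.5  1.5 11.6] M [0.33 0.65 0.26] grip 0.0255 64.2 q [-0.64  0.18  0.99  2.02 -0.54  0.7   0.33]
```

The moment has jumped to 0.26 and the grip force has risen, so the stop is starting to show. One more small step to confirm it.

{"name": "play_rows", "arguments": {
  "series": [
    {"grip": 255,"translation": [0,0,0],"delta_rot": [0,0,2]},
    {"grip": 255,"translation": [0,0,0],"delta_rot": [0,0,4]},
    {"grip": 255,"translation": [0,0,0],"delta_rot": [0,0,4]},
    {"grip": 255,"translation": [0,0,0],"delta_rot": [0,0,4]}
  ]
}}

```text
time_s: 11.35
ee_pos: [0.5824, -0.123, 0.1195]
ee_rot: [2.778, -0.223, 1.195]
force: [-4.4, 0.8, 11.6]
opening: 0.0254
gripper_force: 65.6
```

Run:
```python
from h import *
tip()
```

```text
t 11.35 tip rack mm [ 1.09 -0.68 -7.65] blade ang 57.48 lean [-0.3  -0.03] F rack [ 0.9  1.5 12.3] M [0.3  0.53 0.33] grip 0.0254 65.6 q [-0.65  0.18  1.01  2.02 -0.54  0.7   0.27]
```

{"name": "play_rows", "arguments": {
  "series": [
    {"grip": 255,"translation": [0,0,0],"delta_rot": [0,0,3]},
    {"grip": 255,"translation": [0,0,0],"delta_rot": [0,0,5]},
    {"grip": 255,"translation": [0,0,0],"delta_rot": [0,0,5]},
    {"grip": 255,"translation": [0,0,0],"delta_rot": [0,0,5]}
  ]
}}

```text
time_s: 11.68
ee_pos: [0.5824, -0.1228, 0.1195]
ee_rot: [2.798, -0.254, 1.111]
force: [-5.5, 0.7, 10.7]
opening: 0.0256
gripper_force: 67.6
```

Run:
```python
from h import *
tip()
```

```text
t 11.68 tip rack mm [ 1.13 -0.51 -7.67] blade ang 52.51 lean [-0.29 -0.04] F rack [-0.5  1.5 11.9] M [0.43 0.56 0.48] grip 0.0256 67.6 q [-0.66  0.19  1.02  2.02 -0.55  0.71  0.19]
```

The stop is clear: the moment climbed steadily to 0.48 N m. I unwind the grip and pull straight out.

{"name": "play_rows", "arguments": {
  "series": [
    {"grip": 255,"translation": [0,0,0],"delta_rot": [0,0,-5]},
    {"grip": 255,"translation": [0,0,0],"delta_rot": [0,0,-10]},
    {"grip": 255,"translation": [0,0,-0.1],"delta_rot": [0,0,-14]},
    {"grip": 255,"translation": [0,0,-0.2],"delta_rot": [0,0,-14]},
    {"grip": 255,"translation": [0,0,-0.5],"delta_rot": [0,0,-14]},
    {"grip": 255,"translation": [0,0,-1],"delta_rot": [0,0,-14]},
    {"grip": 255,"translation": [0,0,-2],"delta_rot": [0,0,-14]},
    {"grip": 255,"translation": [0,0,-5],"delta_rot": [0,0,-14]},
    {"grip": 255,"translation": [0,0,-8],"delta_rot": [0,0,-14]},
    {"grip": 255,"translation": [0,0,-11],"delta_rot": [0,0,-14]},
    {"grip": 255,"translation": [0,0,-11.5],"delta_rot": [0,0,-14]},
    {"grip": 255,"translation": [0,0,-11.5],"delta_rot": [0,0,-14]}
  ]
}}

```text
time_s: 12.68
ee_pos: [0.5354, -0.1299, 0.2255]
ee_rot: [2.748, -0.169, 1.342]
force: [0.5, -0.2, -0.0]
opening: 0.0258
gripper_force: 60.5
```

Run:
```python
from h import *
tip();delta((.4855,.2105,.225),down(172.15))
t=r.read_camera('top');cv2.imwrite('pics/top4.png',t);s=r.read_camera('side');cv2.imwrite('pics/side4.png',s)
g=t.mean(2); print(g[183:196,319:333].astype(int))
```

```text
t 12.68 tip rack mm [  1.08  -0.25 108.51] blade ang 66.34 lean [-0.44 -0.17] F rack [ 0.4 -0.2 -0.2] M [-0.    0.51 -0.01] grip 0.0258 60.5 q [-0.73 -0.2   0.94  1.97  0.    0.89 -0.03]
t 12.68 translation [ 31.56 -13.7    0.21] rot [ 25.1   11.47 -95.54]
[[160 150 172 177 174 164 158 169 162 157 161 159 158 154]
 [167 170 159 158 158 162 157 159 160 159 161 164 171 174]
 [164 183 175 171 176 184 172 174 188 185 182 184 183 180]
 [158 179 189 195 202 204 199 199 203 195 186 177 164 150]
 [130 155 182 199 199 186 171 171 170 159 152 133 123 121]
 [126 123 133 142 136 121 103  88  84  90 124 114 113 122]
 [126 122  99 100 108  99 102 117 133 140 147 120 116 121]
 [126 123 107 130 192 185 154 146 151 149 149 121 112 119]
 [129 127 129 138 194 214 186 157 151 151 129 111 119 122]
 [129 126 120 104 168 201 214 187 147 142 119 115 121 124]
 [127 126 124 123 138 144 209 211 154 116 117 121 121 121]
 [127 126 124 124 167 181 172 171 170 146 122 120 121 122]
 [128 126 125 124 161 175 167 163 164 173 143 120 122 121]]
```

The cam's slot now shows as a dark line from (321,189) to (328,188), parallel to the rail just like the tight cam, so it is seated. Back to the block.

{"name": "play_rows", "arguments": {
  "series": [
    {"grip": 255,"translation": [2.1,-0.9,-1],"delta_rot": [1.67,0.76,-6.4]},
    {"grip": 255,"translation": [4.2,-1.8,-1.5],"delta_rot": [3.35,1.53,-12.7]},
    {"grip": 255,"translation": [6.3,-2.7,-1.5],"delta_rot": [5,2.3,-19.1]},
    {"grip": 255,"translation": [8.4,-3.65,-1.5],"delta_rot": [6.7,3.06,-25.5]},
    {"grip": 255,"translation": [10.5,-4.6,-1.5],"delta_rot": [8.4,3.8,-31.8]},
    {"grip": 255,"translation": [12.6,-5.5,-1.5],"delta_rot": [10,4.6,-38.2]},
    {"grip": 255,"translation": [14.7,-6.4,-1.5],"delta_rot": [11.7,5.35,-44.6]},
    {"grip": 255,"translation": [16.8,-7.3,-1.5],"delta_rot": [13.4,6.1,-51]},
    {"grip": 255,"translation": [18.9,-8.2,-1.5],"delta_rot": [15.1,6.9,-57.3]},
    {"grip": 255,"translation": [21,-9.1,-1.5],"delta_rot": [16.7,7.65,-63.7]},
    {"grip": 255,"translation": [23.1,-10,-1.5],"delta_rot": [18.4,8.4,-70.1]},
    {"grip": 255,"translation": [25.2,-11,-1.5],"delta_rot": [20.1,9.2,-76.4]},
    {"grip": 255,"translation": [27.3,-11.9,-1],"delta_rot": [21.8,9.9,-82.8]},
    {"grip": 255,"translation": [29.4,-12.8,-0.5],"delta_rot": [23.4,10.7,-89.2]},
    {"grip": 255,"translation": [31.56,-13.7,0.2],"delta_rot": [25.1,11.47,-95.54]},
    {"grip": 255,"translation": [31.56,-13.7,0.2],"delta_rot": [25.1,11.47,-95.54]},
    {"grip": 255,"translation": [31.56,-13.7,0.2],"delta_rot": [25.1,11.47,-95.54]},
    {"grip": 255,"translation": [31.56,-13.7,0.2],"delta_rot": [25.1,11.47,-95.54]},
    {"grip": 255,"translation": [31.56,-13.7,0.2],"delta_rot": [25.1,11.47,-95.54]},
    {"grip": 255,"translation": [31.56,-13.7,0.2],"delta_rot": [25.1,11.47,-95.54]}
  ]
}}

```text
time_s: 14.45
ee_pos: [0.4847, 0.2095, 0.2215]
ee_rot: [-3.138, -0.004, 3.003]
force: [-0.2, -0.1, -1.4]
opening: 0.0257
gripper_force: 60.5
```

Run:
```python
from h import *
st();delta((.4858,.2107,.170),down(172.15));delta((.4858,.2107,.103),down(172.15))
s=r.read_camera('side');cv2.imwrite('pics/side5.png',s)
c=np.zeros((560,800,3),np.uint8)
c[:560,:400]=cv2.resize(s[110:250,180:280],None,fx=4,fy=4,interpolation=cv2.INTER_NEAREST)
o=cv2.imread('pics/side1.png');c[:560,400:]=cv2.resize(o[110:250,180:280],None,fx=4,fy=4,interpolation=cv2.INTER_NEAREST)
cv2.imwrite('pics/crop6.png',c)
```

```text
time_s 14.45
q [-1.0966  0.2004  0.7343  1.6436 -0.1355  1.3558  1.0898]
ee_pos [0.4847 0.2095 0.2215]
ee_rot [-3.1376 -0.0042  3.0032]
force [-0.2148 -0.1394 -1.4491]
ft_torque [-0.0365  0.     -0.0164]
opening 0.0257
gripper_force 60.4769
t 14.45 translation [-0.12  0.16  5.15] rot [-0.23 -0.24 -0.08]
t 14.45 translation [-0.14  0.19 11.85] rot [-0.23 -0.24 -0.08]
```

View pics/crop6.png

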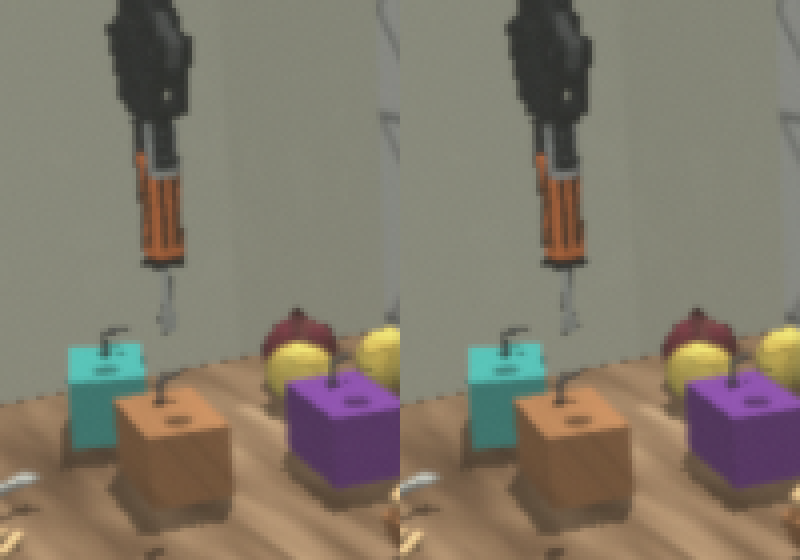

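Run:
```python
from h import *
bg=cv2.imread('pics/side0.png').astype(int)
for n in('side1','side5'):
    d=np.abs(cv2.imread(f'pics/{n}.png').astype(int)-bg).sum(2)[174:198,212:234].astype(float)
    d[d<25]=0
    for v in range(0,24,2):
        w=d[v];print(174+v,(round((w*np.arange(212,234)).sum()/w.sum(),1),int((w>0).sum())) if w.sum()>60 else '-',end='  ')
    print()
t=cv2.imread('pics/top4.png')  # hole visible from top (driver away)
g=t.mean(2); m=(g[232:248,184:204]<55).astype(np.uint8)
M=cv2.moments(m,True);c=(184+M['m10']/M['m00'],232+M['m01']/M['m00']);print('hole dark',M['m00'],c,onz('top',*c,.056))
m=(bg*0+cv2.imread('pics/side4.png')).mean(2)
s4=m[205:225,212:240];k=(s4<70).astype(np.uint8);n,l,st,ce=cv2.connectedComponentsWithStats(k)
for i in range(1,n):
    if st[i,4]>4:print('side dark',st[i,4],ce[i]+[212,205],onz('side',*(ce[i]+[212,205]),.056))
tip();st
```

```text
174 (np.float64(220.9), 12)  176 (np.float64(220.3), 12)  178 (np.float64(222.0), 3)  180 (np.float64(222.2), 2)  182 -  184 (np.float64(220.8), 3)  186 (np.float64(220.3), 2)  188 (np.float64(222.0), 9)  190 (np.float64(222.4), 12)  192 (np.float64(222.5), 12)  194 (np.float64(222.4), 12)  196 (np.float64(222.8), 11)  
174 (np.float64(220.8), 12)  176 (np.float64(220.2), 12)  178 -  180 (np.float64(222.1), 3)  182 (np.float64(222.3), 2)  184 (np.float64(222.0), 1)  186 (np.float64(220.8), 3)  188 (np.float64(222.2), 9)  190 (np.float64(222.4), 12)  192 (np.float64(222.4), 12)  194 (np.float64(222.3), 12)  196 (np.float64(222.8), 11)  
hole dark 18.0 (194.33333333333334, 241.27777777777777) [0.48343424 0.21007753 0.056     ]
t 14.5 tip rack mm [-40.57 342.55 113.4 ] blade ang 161.99 lean [23.56  0.13] F rack [-1.1  0.1  0. ] M [0.   0.04 0.04] grip 0.0255 60.5 q [-1.1   0.2   0.73  1.64 -0.14  1.36  1.09]
```

Run:
```python
from h import *
bg=cv2.imread('pics/side4.png').astype(int)
for n in('side1','side5'):
    d=np.abs(cv2.imread(f'pics/{n}.png').astype(int)-bg).sum(2)[166:198,212:234].astype(float)
    d[d<25]=0
    for v in range(8,32,2):
        w=d[v];print(166+v,(round((w*np.arange(212,234)).sum()/w.sum(),1),int((w>0).sum())) if w.sum()>60 else '-',end='  ')
    print()
print(cv2.imread('pics/top4.png').mean(2)[234:249,186:202].astype(int))
print(cv2.imread('pics/side4.png').mean(2)[208:222,216:236].astype(int))
```

```text
174 (np.float64(221.0), 13)  176 (np.float64(220.3), 12)  178 (np.float64(221.5), 5)  180 (np.float64(222.0), 3)  182 (np.float64(221.3), 3)  184 (np.float64(220.8), 3)  186 (np.float64(220.7), 3)  188 (np.float64(222.6), 4)  190 (np.float64(222.1), 5)  192 (np.float64(221.6), 5)  194 -  196 -  
174 (np.float64(220.8), 12)  176 (np.float64(220.2), 12)  178 (np.float64(221.2), 3)  180 (np.float64(222.1), 3)  182 (np.float64(222.1), 3)  184 (np.float64(222.0), 3)  186 (np.float64(221.2), 4)  188 (np.float64(221.1), 5)  190 (np.float64(220.7), 5)  192 (np.float64(221.3), 4)  194 -  196 -  
[[143 141 142 141 141 143 141 142 143 142 142 142 143 146 144 147]
 [142 142 141 142 145 144 142 138 138 137 140 140 141 142 140 144]
 [140 138 140 141 143 140 137 123 108 112 124 137 142 144 143 143]
 [142 143 142 142 141 120  93  77  66  66  75 111 137 143 144 145]
 [143 143 145 145 133  97  66  58  60  59  60  76 111 138 143 141]
 [137 140 141 141 116  73  58  57  55  56  58  57  82 127 142 142]
 [129 132 134 133 101  65  52  53  54  54  55  54  79 123 145 142]
 [130 130 132 130 100  68  54  49  52
[... 990 characters left out ...]
 152 150
  146 137]
 [144 145 145 143 141 127 117 109 106 107 113 122 141 150 151 153 153 153
  152 146]
 [144 145 145 144 140 118 101  96  99 102 108 121 141 150 150 151 152 151
  152 147]
 [142 144 145 147 144 134 124 120 121 123 131 141 145 146 144 143 141 140
  139 131]
 [141 143 144 145 146 145 142 139 136 134 133 133 135 129 120 115 109 102
   99  97]
 [130 138 136 135 135 133 132 125 115 111 103  96  94  95  94  94  91  91
   92  91]
 [105 118 115 111 104  97  94  94  92  91  89  86  86  87  91  89  90  90
   90  91]
 [ 87  91  92  90  89  87  87  88  88  88  87  87  85  86  88  89  89  90
   90  90]
 [ 85  88  89  88  88  85  85  86  89  88  89  89  88  84  87  87  89  90
   90  90]]
```

{"name": "play_rows", "arguments": {
  "series": [
    {"grip": 255,"translation": [-0.13,0.1,2],"delta_rot": [-0.2,-0.2,0]},
    {"grip": 255,"translation": [-0.13,0.1,4],"delta_rot": [-0.2,-0.2,0]},
    {"grip": 255,"translation": [-0.13,0.1,5.5],"delta_rot": [-0.2,-0.2,0]},
    {"grip": 255,"translation": [-0.13,0.1,5.5],"delta_rot": [-0.2,-0.2,0]},
    {"grip": 255,"translation": [-0.13,0.1,6.5],"delta_rot": [-0.2,-0.2,0]},
    {"grip": 255,"translation": [-0.13,0.1,7.5],"delta_rot": [-0.2,-0.2,0]},
    {"grip": 255,"translation": [-0.13,0.1,8.5],"delta_rot": [-0.2,-0.2,0]},
    {"grip": 255,"translation": [-0.13,0.1,8.5],"delta_rot": [-0.2,-0.2,0]},
    {"grip": 255,"translation": [-0.13,0.1,8.5],"delta_rot": [-0.2,-0.2,0]}
  ]
}}

```text
time_s: 15.25
ee_pos: [0.4853, 0.2111, 0.1363]
ee_rot: [-3.14, -0.001, 3.006]
force: [1.0, -0.5, -0.5]
opening: 0.0256
gripper_force: 60.5
```

Run:
```python
from h import *
st();print(onz('side',224.3,214.8,.056))
```

```text
time_s 15.25
q [-1.0717  0.2724  0.7158  1.7683 -0.1921  1.1738  1.136 ]
ee_pos [0.4853 0.2111 0.1363]
ee_rot [-3.1404e+00 -1.1000e-03  3.0059e+00]
force [ 0.9755 -0.5231 -0.4528]
ft_torque [ 0.0539 -0.0079 -0.0059]
opening 0.0256
gripper_force 60.5219
[0.48696886 0.21038922 0.056     ]
```

{"name": "play_rows", "arguments": {
  "series": [
    {"grip": 255,"translation": [-0.05,0,1],"delta_rot": [0,0,0]},
    {"grip": 255,"translation": [-0.05,0,2],"delta_rot": [0,0,0]},
    {"grip": 255,"translation": [-0.05,0,3],"delta_rot": [0,0,0]},
    {"grip": 255,"translation": [-0.05,0,3.4],"delta_rot": [0,0,0]},
    {"grip": 255,"translation": [-0.05,0,3.5],"delta_rot": [0,0,0]},
    {"grip": 255,"translation": [-0.05,0,3.5],"delta_rot": [0,0,0]},
    {"grip": 255,"translation": [-0.05,0,3.5],"delta_rot": [0,0,0]}
  ]
}}

```text
time_s: 15.83
ee_pos: [0.4865, 0.2109, 0.1028]
ee_rot: [3.141, -0.0, 3.005]
force: [-6.6, -3.3, 16.1]
opening: 0.0258
gripper_force: 62.2
```

Run:
```python
from h import *
st()
```

```text
time_s 15.8333
q [-1.0543  0.3122  0.7043  1.8066 -0.225   1.104   1.1629]
ee_pos [0.4865 0.2109 0.1028]
ee_rot [ 3.1413e+00 -1.0000e-04  3.0054e+00]
force [-6.5609 -3.3234 16.105 ]
ft_torque [-0.8806  1.3275  0.0381]
opening 0.0258
gripper_force 62.1749
```

{"name": "play_rows", "arguments": {
  "series": [
    {"grip": 0,"translation": [0,0,0],"delta_rot": [0,0,0]},
    {"grip": 0,"translation": [0,0,0],"delta_rot": [0,0,0]},
    {"grip": 0,"translation": [0,0,0],"delta_rot": [0,0,0]},
    {"grip": 0,"translation": [0,0,0],"delta_rot": [0,0,0]},
    {"grip": 0,"translation": [0,0,0],"delta_rot": [0,0,0]},
    {"grip": 0,"translation": [0,0,0],"delta_rot": [0,0,0]},
    {"grip": 0,"translation": [0,0,-2],"delta_rot": [0,0,0]},
    {"grip": 0,"translation": [0,0,-5],"delta_rot": [0,0,0]},
    {"grip": 0,"translation": [0,0,-8],"delta_rot": [0,0,0]},
    {"grip": 0,"translation": [0,0,-11],"delta_rot": [0,0,0]},
    {"grip": 0,"translation": [0,0,-14],"delta_rot": [0,0,0]},
    {"grip": 0,"translation": [0,0,-15],"delta_rot": [0,0,0]},
    {"grip": 255,"translation": [0,0,-15],"delta_rot": [0,0,0]}
  ]
}}

```text
time_s: 16.92
ee_pos: [0.4876, 0.2118, 0.2546]
ee_rot: [3.138, 0.003, 3.006]
force: [-0.3, -0.2, 0.4]
opening: 0.0756
gripper_force: 0.0
```

Run:
```python
from h import *
st()
s=r.read_camera('side');t=r.read_camera('top');cv2.imwrite('pics/side6.png',s);cv2.imwrite('pics/top6.png',t)
c=np.zeros((600,800,3),np.uint8)
c[:400,:320]=cv2.resize(s[165:245,196:260],None,fx=5,fy=5,interpolation=cv2.INTER_NEAREST)
c[:575,325:785]=cv2.resize(t[110:225,255:347],None,fx=5,fy=5,interpolation=cv2.INTER_CUBIC)
cv2.imwrite('pics/crop7.png',c)
```

```text
time_s 16.9167
q [-1.1034  0.1824  0.7395  1.5871 -0.1252  1.4158  1.0818]
ee_pos [0.4876 0.2118 0.2546]
ee_rot [3.1384 0.0034 3.006 ]
force [-0.2575 -0.1659  0.4433]
ft_torque [-0.0072 -0.0048  0.0376]
opening 0.0756
gripper_force 0.0
```

View pics/crop7.png

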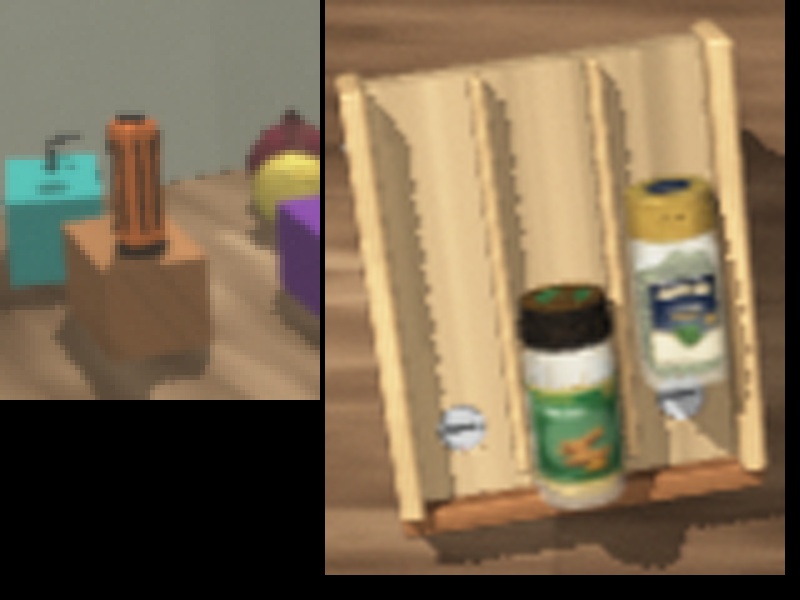

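The driver stands upright in the wooden block at crop (140,190), flange down on the top face. The right cam's slot at (682,398) lies parallel to the tight one, the rail is straight, and the gold-capped jar is still up the lane, cap end at (672,180). I now check the jar positions and plan the push.

```bash
cat >> h.py <<'E'
O=S-RK.apply([.036,-.056,0])
def rp(x,y,z):return O+RK.apply([x,y,z])
def pushpose(x,z,ang=180,y=-.056):
    "fingertips at rack x,y,z, square to board"
    return rp(x,y,z+.019),RK*R.from_euler('z',ang,degrees=True)*R.from_euler('x',180,degrees=True)
E
python3 - <<'E'
from h import *
from scipy.optimize import brentq
a=cv2.imread('pics/top0.png');b=cv2.imread('pics/top6.png')
for n,(x,y,w,h) in {'midjar':(292,166,26,48),'gold':(314,143,24,48)}.items():
    A=np.float32(cv2.cvtColor(a,6)[y:y+h,x:x+w]);B=np.float32(cv2.cvtColor(b,6)[y:y+h,x:x+w]);print(n,'shift px',cv2.phaseCorrelate(A,B,cv2.createHanningWindow((w,h),cv2.CV_32F)))
h=cv2.cvtColor(b,cv2.COLOR_BGR2HSV);m=cv2.inRange(h,(18,130,90),(32,255,255));m[:140]=0;m[165:]=0;m[:,:312]=0;m[:,340:]=0
k=np.argwhere(m);print('gold rows',k[:,0].min(),k[:,0].max(),'cols',k[:,1].min(),k[:,1].max())
v=k[:,0].min()-.5
print('xc',brentq(lambda x:px('top',rp(x,-.056,.002))[1]-v,0,.25),brentq(lambda x:px('top',rp(x,-.056,0.021))[1]-v,0,.25),'xb',brentq(lambda x:px('top',rp(x,-.056,.042))[1]-187.5,0,.25))
delta(*pushpose(.178,.10))
E
```

```text
midjar shift px ((0.28715850369283125, -1.0896670528284318), 1.067657368602576)
gold shift px ((-0.12163344301994528, 0.03992286427183345), 0.9968618849913279)
gold rows 145 157 cols 315 332
xc 0.15220109525282938 0.1571239069494724 xb 0.054586699662773804
t 17.02 translation [-25.29 -28.45   4.7 ] rot [ -3.44 -23.88 -16.12]
```

Run:
```python
from h import *
a=cv2.imread('pics/top0.png');x,y,w,h=294,168,20,24
for n in(2,3,4,6):
    b=cv2.imread(f'pics/top{n}.png')
    o=[]
    for (x,y,w,h) in((294,168,20,24),(296,190,18,20),(262,130,30,50)):
        A=np.float32(cv2.cvtColor(a,6)[y:y+h,x:x+w]);B=np.float32(cv2.cvtColor(b,6)[y:y+h,x:x+w])
        o.append(np.round(cv2.phaseCorrelate(A,B,cv2.createHanningWindow((w,h),cv2.CV_32F))[0],2))
    print(n,o)
bs=cv2.imread('pics/side0.png')
for n in(2,3,4,6):
    b=cv2.imread(f'pics/side{n}.png');A,B=[np.float32(cv2.cvtColor(i,6)[232:250,296:316]) for i in(bs,b)]
    print('side',n,cv2.phaseCorrelate(A,B,cv2.createHanningWindow((20,18),cv2.CV_32F)))
```

```text
2 [array([ 0.02, -0.03]), array([ 0.02, -0.07]), array([-0.06,  0.08])]
3 [array([-0.04, -0.95]), array([ 0.03, -0.17]), array([ 0.12, -0.05])]
4 [array([ 0.3 , -1.06]), array([ 0.06, -0.1 ]), array([-0.07, -0.09])]
6 [array([ 0.31, -1.05]), array([0.09, 0.14]), array([-0.02, -0.05])]
side 2 ((-0.10268035360536487, 0.054277273762780354), 1.0024381988578372)
side 3 ((0.061892721999452505, -0.43605372599931336), 0.7925754467646281)
side 4 ((0.21687626980958363, 0.052157717641646784), 0.9138780514399211)
side 6 ((0.2386456270688022, -0.3661187361243847), 0.8172973699039883)
```

Run:
```python
from h import *
from scipy.optimize import brentq
for n in(0,6):
    b=cv2.imread(f'pics/top{n}.png');h=cv2.cvtColor(b,cv2.COLOR_BGR2HSV)
    k=np.argwhere(h[165:185,294:314,2]<60)+[165,294]
    print(n,'dark cap rows',k[:,0].min(),k[:,0].max(),'cols',k[:,1].min(),k[:,1].max(),'col305 gray rows',b[164:216,304].mean(1).astype(int))
for x in(0,.003,.006):print(x,'base z44',px('top',rp(x,0,.044)),'base z22',px('top',rp(x,0,.022)),'cap z0',px('top',rp(x+.105,0,0)),'rail',px('top',rp(0,0,.014)))
```

```text
0 dark cap rows 171 180 cols 295 312 col305 gray rows [191 194 188 152  64  61  60  60  60  34  35  30  33  37  36  33  58 158
 230 230 230 229 226 223 190 160 115 107 125 171 147 122 121 119 127 134
 123 107 124 107  87  82  98 131 185 185 171 166 151  63  59  63]
6 dark cap rows 169 179 cols 294 311 col305 gray rows [189 186 153  63  60  60  56  55  32  30  31  26  35  35  37  58 155 228
 228 229 226 225 219 179 155 105 103 118 167 141 117 116 117 124 135 126
 106 121 107  83  82  90 125 181 191 168 164 150  68  54  59  63]
0 base z44 [307.45085229 211.58849298] base z22 [306.30157737 208.26235645] cap z0 [300.94125817 165.96071351] rail [305.89319396 207.08044691]
0.003 base z44 [307.33155205 210.47712695] base z22 [306.18317938 207.16651001] cap z0 [300.81556988 164.80456016] rail [305.89319396 207.08044691]
0.006 base z44 [307.21201762 209.36357935] base z22 [306.06455289 206.06854875] cap z0 [300.68963485 163.64613721] rail [305.89319396 207.08044691]
```

The dark-capped jar was resting on the loose rail, and the rail carried it about 2.5 mm as it drew tight. The arm didn't touch it. Now move behind the gold cap with the fingers shut.

{"name": "play_rows", "arguments": {
  "series": [
    {"grip": 255,"translation": [-2.2,-2.5,0],"delta_rot": [0,-1,-1]},
    {"grip": 255,"translation": [-4.6,-5.2,0],"delta_rot": [-0.5,-3,-2]},
    {"grip": 255,"translation": [-7,-7.9,0],"delta_rot": [-0.9,-6,-4]},
    {"grip": 255,"translation": [-9.4,-10.6,0.3],"delta_rot": [-1.3,-9,-6]},
    {"grip": 255,"translation": [-11.8,-13.3,0.8],"delta_rot": [-1.7,-12,-8]},
    {"grip": 255,"translation": [-14.2,-16,1.5],"delta_rot": [-2.2,-15,-10]},
    {"grip": 255,"translation": [-16.6,-18.7,2],"delta_rot": [-2.6,-18,-12]},
    {"grip": 255,"translation": [-19,-21.4,2.6],"delta_rot": [-3,-21,-14]},
    {"grip": 255,"translation": [-21.4,-24.1,3.3],"delta_rot": [-3.4,-23.9,-16.1]},
    {"grip": 255,"translation": [-23.5,-26.5,4],"delta_rot": [-3.4,-23.9,-16.1]},
    {"grip": 255,"translation": [-25.3,-28.5,4.7],"delta_rot": [-3.4,-23.9,-16.1]},
    {"grip": 255,"translation": [-25.3,-28.5,4.7],"delta_rot": [-3.4,-23.9,-16.1]},
    {"grip": 255,"translation": [-25.3,-28.5,4.7],"delta_rot": [-3.4,-23.9,-16.1]},
    {"grip": 255,"translation": [-25.3,-28.5,4.7],"delta_rot": [-3.4,-23.9,-16.1]}
  ]
}}

```text
time_s: 18.18
ee_pos: [0.6973, -0.1051, 0.2026]
ee_rot: [-3.141, 0.416, -2.992]
force: [0.2, -0.3, 0.6]
opening: -0.0003
gripper_force: 0.0
```

```bash
cat >> h.py <<'E'
def ft():
    s=r.read_state();q=R.from_euler('xyz',s['ee_rot']);t=s['ee_pos']+q.apply([0,0,.019])
    print('t',round(s['time_s'],2),'fingertip rack mm',(RK.inv().apply(t-O)*1e3).round(1),'F rack',RK.inv().apply(s['force']).round(1),'open',round(s['opening'],4),'q',s['q'].round(2))
E
python3 - <<'E'
from h import *
ft();delta(*pushpose(.178,.014))
E
```

```text
t 18.18 fingertip rack mm [176.6 -56.2  99.1] F rack [ 0.4 -0.3  0.5] open -0.0003 q [-0.47  0.34  0.81  1.64 -0.52  0.92  2.23]
t 18.18 translation [-0.16  0.03  8.51] rot [-0.05 -0.15 -0.04]
```

{"name": "play_rows", "arguments": {
  "series": [
    {"grip": 255,"translation": [-0.1,0,2.5],"delta_rot": [0,0,0]},
    {"grip": 255,"translation": [-0.1,0,5],"delta_rot": [0,0,0]},
    {"grip": 255,"translation": [-0.1,0,7],"delta_rot": [0,0,0]},
    {"grip": 255,"translation": [-0.1,0,8.4],"delta_rot": [0,0,0]},
    {"grip": 255,"translation": [-0.1,0,8.4],"delta_rot": [0,0,0]},
    {"grip": 255,"translation": [-0.1,0,8.4],"delta_rot": [0,0,0]},
    {"grip": 255,"translation": [-0.1,0,8.4],"delta_rot": [0,0,0]}
  ]
}}

```text
time_s: 18.77
ee_pos: [0.7332, -0.1002, 0.1298]
ee_rot: [-3.14, 0.421, -2.991]
force: [-0.1, -0.4, 0.6]
opening: -0.0
gripper_force: 0.0
```

Run:
```python
from h import *
ft()
```

```text
t 18.77 fingertip rack mm [180.1 -56.8  17.8] F rack [ 0.1 -0.4  0.6] open -0.0 q [-0.4   0.48  0.74  1.64 -0.65  0.82  2.32]
```

{"name": "play_rows", "arguments": {
  "series": [
    {"grip": 255,"translation": [0.5,0,0],"delta_rot": [0,0,0]},
    {"grip": 255,"translation": [1,0,0],"delta_rot": [0,0,0]},
    {"grip": 255,"translation": [1.4,0,0],"delta_rot": [0,0,0]},
    {"grip": 255,"translation": [1.8,0,0],"delta_rot": [0,0,0]},
    {"grip": 255,"translation": [2.2,0,0],"delta_rot": [0,0,0]},
    {"grip": 255,"translation": [2.6,0,0],"delta_rot": [0,0,0]},
    {"grip": 255,"translation": [3,0,0],"delta_rot": [0,0,0]},
    {"grip": 255,"translation": [3.4,0,0],"delta_rot": [0,0,0]},
    {"grip": 255,"translation": [3.8,0,0],"delta_rot": [0,0,0]},
    {"grip": 255,"translation": [4.2,0,0],"delta_rot": [0,0,0]},
    {"grip": 255,"translation": [4.6,0,0],"delta_rot": [0,0,0]},
    {"grip": 255,"translation": [5,0,0],"delta_rot": [0,0,0]},
    {"grip": 255,"translation": [5.4,0,0],"delta_rot": [0,0,0]},
    {"grip": 255,"translation": [5.7,0,0],"delta_rot": [0,0,0]},
    {"grip": 255,"translation": [6,0,0],"delta_rot": [0,0,0]},
    {"grip": 255,"translation": [6,0,0],"delta_rot": [0,0,0]},
    {"grip": 255,"translation": [6,0,0],"delta_rot": [0,0,0]}
  ]
}}

```text
time_s: 20.18
ee_pos: [0.6787, -0.1084, 0.104]
ee_rot: [-3.141, 0.419, -2.992]
force: [-0.4, 1.0, -0.2]
opening: 0.0005
gripper_force: 0.0
```

Run:
```python
from h import *
ft()
```

```text
t 20.18 fingertip rack mm [119.2 -56.7  16.6] F rack [-0.3  1.1 -0.1] open 0.0005 q [-0.41  0.39  0.74  1.81 -0.65  0.73  2.38]
```

{"name": "play_rows", "arguments": {
  "series": [
    {"grip": 255,"translation": [0.3,0,0],"delta_rot": [0,0,0]},
    {"grip": 255,"translation": [0.6,0,0],"delta_rot": [0,0,0]},
    {"grip": 255,"translation": [0.8,0,0],"delta_rot": [0,0,0]},
    {"grip": 255,"translation": [0.8,0,0],"delta_rot": [0,0,0]},
    {"grip": 255,"translation": [0.8,0,0],"delta_rot": [0,0,0]}
  ]
}}

```text
time_s: 20.6
ee_pos: [0.6714, -0.1095, 0.1006]
ee_rot: [-3.141, 0.419, -2.992]
force: [-0.2, 0.3, 0.6]
opening: -0.0
gripper_force: 0.0
```

Run:
```python
from h import *
ft()
```

```text
t 20.6 fingertip rack mm [111.1 -56.7  16.5] F rack [0.2 0.3 0.6] open -0.0 q [-0.41  0.38  0.74  1.83 -0.65  0.72  2.39]
```

{"name": "play_rows", "arguments": {
  "series": [
    {"grip": 255,"translation": [0.2,0,0],"delta_rot": [0,0,0]},
    {"grip": 255,"translation": [0.4,0,0],"delta_rot": [0,0,0]},
    {"grip": 255,"translation": [0.4,0,0],"delta_rot": [0,0,0]},
    {"grip": 255,"translation": [0.4,0,0],"delta_rot": [0,0,0]}
  ]
}}

```text
time_s: 20.93
ee_pos: [0.6677, -0.1101, 0.099]
ee_rot: [-3.141, 0.419, -2.992]
force: [0.1, -0.3, -0.4]
opening: 0.0003
gripper_force: 0.0
```

Run:
```python
from h import *
ft()
t=r.read_camera('top');cv2.imwrite('pics/top7.png',t);print(t[176:216,329].mean(1).astype(int),px('top',rp(0,-.056,.042)),px('top',rp(.005,-.056,.042)),px('top',rp(0,-.056,.014)))
```

```text
t 20.93 fingertip rack mm [107.1 -56.8  16.5] F rack [-0.1 -0.4 -0.4] open 0.0003 q [-0.41  0.38  0.74  1.84 -0.64  0.71  2.39]
[ 35  35  38  34  35  36  39  58  77  92 117 155 172 198 191 168 166 163
 162 161 160 160 158 157 158 154 151 151 147 146 145 143 139 139 135 131
 128 123 118 105] [329.71614439 208.08661748] [329.55394444 206.23145133] [327.78938762 203.95618805]
```

Run:
```python
from h import *
t=cv2.imread('pics/top7.png').astype(int);o=cv2.imread('pics/top6.png').astype(int)
for c in(322,324,326,328): print(c,'new',(t[194:216,c,0]-t[194:216,c,2]),'\n    old',(o[194:216,c,0]-o[194:216,c,2]))
d=np.abs(t-o).sum(2)[140:216,314:338]>60;print('\n'.join(''.join('#' if x else '.' for x in r_) for r_ in d[::2]))
```

```text
322 new [ -13  -18  -36  -44  -44  -45  -45  -49  -48  -51  -81 -110 -104  -99
  -97  -90  -31  -28  -29  -28  -32  -33] 
    old [ -58  -58  -60  -60  -59  -59  -59  -61  -59  -54  -82 -107 -105 -101
  -99  -89  -32  -30  -27  -29  -32  -34]
324 new [-31 -30 -29 -33 -32 -34 -32 -33 -32 -31 -32 -42 -40 -59 -72 -73 -28 -29
 -31 -31 -31 -32] 
    old [ -78  -79  -74  -73  -75  -75  -75  -75  -76  -78  -91 -110 -101 -100
  -92  -74  -29  -30  -29  -30  -31  -33]
326 new [-34 -33 -33 -31 -31 -29 -30 -28 -28 -28 -27 -27 -27 -27 -26 -29 -28 -32
 -27 -30 -31 -32] 
    old [ -76  -75  -74  -74  -73  -75  -75  -75  -77  -88  -95 -108 -101  -98
  -90  -44  -28  -30  -32  -29  -31  -34]
328 new [-31 -30 -30 -31 -31 -31 -30 -31 -31 -29 -29 -29 -28 -28 -25 -26 -28 -23
 -25 -25 -29 -38] 
    old [ -67  -75  -77  -78  -76  -78  -74  -77  -85  -91 -102 -103 -101  -97
  -92  -38  -29  -32  -31  -31  -34  -51]
........................
........................
........................
........................
........................
........................
........................
........................
........................
........................
........................
........................
........................
...........###.###......
........######.######...
.........####.#..#.#####
...####..###############
########################
########################
########################
######################.#
#####################.##
###################.####
################.#######
############.###########
...##########.##########
......##################
.......######..#########
........###.....########
........#......#.#.#####
........#......###...###
.............###########
..........##############
..........##############
...........#############
...........#############
.............########..#
..............#######...
```

Run:
```python
from h import *
n=r.read_camera('side');cv2.imwrite('pics/side7.png',n);ft()
for im in(cv2.imread('pics/side6.png'),n):
    h=cv2.cvtColor(im,cv2.COLOR_BGR2HSV);m=cv2.inRange(h,(18,130,80),(30,255,255));m[:200]=0;m[260:]=0;m[:,:310]=0;m[:,390:]=0
    k=np.argwhere(m);print(len(k),k.mean(0)[::-1],k.min(0)[::-1],k.max(0)[::-1])
for xb in(.055,.01,.005,0):print(xb,px('side',rp(xb+.086,-.056,.03)),'base left',px('side',rp(xb,-.056+.015,.021)))
print(px('side',rp(.107,-.056,.0165)))
```

```text
t 21.03 fingertip rack mm [107.3 -56.7  16.5] F rack [-0.  -0.4 -0.4] open 0.0001 q [-0.41  0.38  0.74  1.84 -0.64  0.71  2.39]
56 [353.44642857 211.46428571] [347 208] [358 217]
59 [353.62711864 211.69491525] [347 208] [358 218]
0.055 [351.30353893 212.89058772] base left [326.44736154 234.7534161 ]
0.01 [340.3188413  223.60838978] base left [314.754691   246.11590604]
0.005 [339.07264357 224.82430859] base left [313.42760484 247.4055176 ]
0 [337.82119162 226.04535398] base left [312.09480647 248.70068007]
[344.34775991 224.99207721]
```

Run:
```python
from h import *
n=cv2.imread('pics/side7.png');t=cv2.imread('pics/top7.png')
c=np.zeros((600,800,3),np.uint8)
c[:600,:400]=cv2.resize(n[145:265,310:390],None,fx=5,fy=5,interpolation=cv2.INTER_NEAREST)
c[:460,405:800]=cv2.resize(t[120:235,267:366],(395,460),interpolation=cv2.INTER_CUBIC)
cv2.imwrite('pics/crop8.png',c)
```

```text
(no output)
```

View pics/crop8.png

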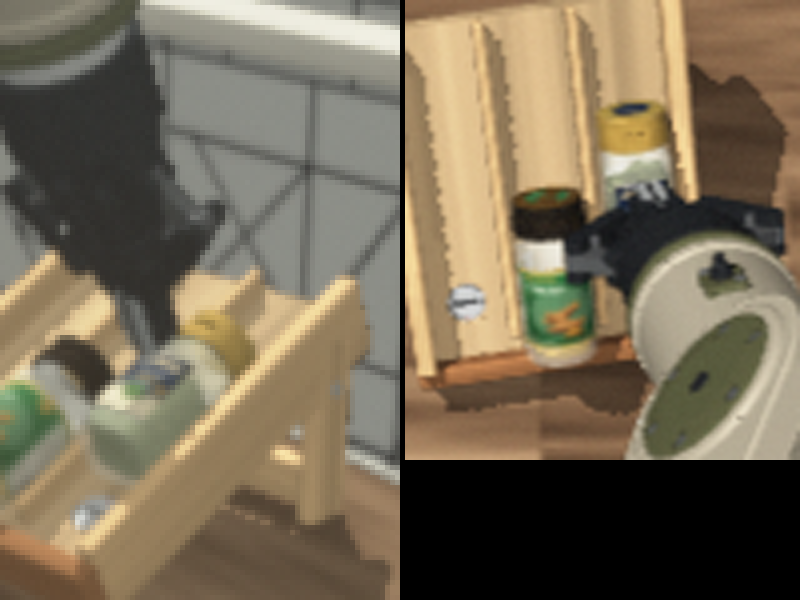

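The last picture explains the missing force. The shut fingertips, at crop (155,352), pass just above the jar's top instead of behind its cap, so they stand about 35 mm farther back than I assumed. The jar hasn't moved. I'll back off up the lane and find the board by touch.

{"name": "play_rows", "arguments": {
  "series": [
    {"grip": 255,"translation": [0,0,-2],"delta_rot": [0,0,0]},
    {"grip": 255,"translation": [-1.5,0,-2.5],"delta_rot": [0,0,0]},
    {"grip": 255,"translation": [-4,0,-2.5],"delta_rot": [0,0,0]},
    {"grip": 255,"translation": [-6.5,0,-2.5],"delta_rot": [0,0,0]},
    {"grip": 255,"translation": [-8.3,0,-2.5],"delta_rot": [0,0,0]},
    {"grip": 255,"translation": [-8.3,0,-2.5],"delta_rot": [0,0,0]},
    {"grip": 255,"translation": [-8.3,0,-2.5],"delta_rot": [0,0,0]},
    {"grip": 255,"translation": [-8.3,0,-1],"delta_rot": [0,0,0]},
    {"grip": 255,"translation": [-8.3,0,0],"delta_rot": [0,0,0]},
    {"grip": 255,"translation": [-8.3,0,0.6],"delta_rot": [0,0,0]},
    {"grip": 255,"translation": [-8.3,0,1.2],"delta_rot": [0,0,0]},
    {"grip": 255,"translation": [-8.3,0,1.5],"delta_rot": [0,0,0]},
    {"grip": 255,"translation": [-8.3,0,1.5],"delta_rot": [0,0,0]},
    {"grip": 255,"translation": [-8.3,0,1.5],"delta_rot": [0,0,0]}
  ]
}}

```text
time_s: 22.2
ee_pos: [0.7488, -0.098, 0.119]
ee_rot: [-3.141, 0.419, -2.992]
force: [-0.7, 0.1, 0.6]
opening: 0.0002
gripper_force: 0.0
```

Run:
```python
from h import *
ft();print(r.tip_extent)
n=r.read_camera('side');cv2.imwrite('pics/side8.png',n)
d=np.abs(n.astype(int)-cv2.imread('pics/side6.png')).sum(2)[185:240,335:375]>60
print('\n'.join(f'{185+2*i} '+''.join('#' if x else '.' for x in q) for i,q in enumerate(d[::2])))
s=r.read_state();q=R.from_euler('xyz',s['ee_rot'])
for k in(.019,0,-.02,-.04):print(k,px('side',s['ee_pos']+q.apply([0,0,k])))
```

```text
t 22.2 fingertip rack mm [190.1 -57.    1.5] F rack [-0.3  0.2  0.8] open 0.0002 q [-0.38  0.52  0.72  1.61 -0.67  0.82  2.32]
0.019
185 ...........########################.....
187 ................################........
189 ...................############.........
191 ...................####..######.........
193 ....................###..#######........
195 ......................###.######........
197 .....................#####.####.........
199 ......................#####.##..........
201 ........................................
203 ........................................
205 ........................................
207 ........................................
209 ........................................
211 ................................#.......
213 .............................####.......
215 ...........................#####........
217 .........................#####..........
219 .......................#####............
221 ......................####..............
223 .......#............####................
225 .....##............###..................
227 ....#.............##....................
229 ...............###......................
231 ..............###.......................
233 ...........###..........................
235 ..........###...........................
237 .........##.............................
239 ......###...............................
0.019 [365.53825617 210.03343635]
0 [363.97037648 204.41233421]
-0.02 [362.28586946 198.37310419]
-0.04 [360.56527513 192.20449537]
```

The side view confirms it: the fingertips end at row 200, about 35 mm short of the nominal point. I descend further, watching the force.

{"name": "play_rows", "arguments": {
  "series": [
    {"grip": 255,"translation": [0,0,0.6],"delta_rot": [0,0,0]},
    {"grip": 255,"translation": [0,0,1.2],"delta_rot": [0,0,0]},
    {"grip": 255,"translation": [0,0,1.8],"delta_rot": [0,0,0]},
    {"grip": 255,"translation": [0,0,2.1],"delta_rot": [0,0,0]},
    {"grip": 255,"translation": [0,0,2.1],"delta_rot": [0,0,0]},
    {"grip": 255,"translation": [0,0,2.1],"delta_rot": [0,0,0]}
  ]
}}

```text
time_s: 22.75
ee_pos: [0.7572, -0.0965, 0.0994]
ee_rot: [-3.141, 0.419, -2.992]
force: [-0.5, -0.7, 0.4]
opening: -0.0001
gripper_force: 0.0
```

Run:
```python
from h import *
ft()
n=r.read_camera('side')
d=np.abs(n.astype(int)-cv2.imread('pics/side6.png')).sum(2)[195:222,345:385]>60
print('\n'.join(f'{195+2*i} '+''.join('#' if x else '.' for x in q) for i,q in enumerate(d[::2])))
```

```text
t 22.75 fingertip rack mm [189.9 -56.7 -19.9] F rack [-0.4 -0.7  0.6] open -0.0001 q [-0.36  0.55  0.7   1.6  -0.7   0.79  2.34]
195 .........##############.................
197 ...........############.................
199 ...........#############................
201 ............#####.#######...............
203 ............############................
205 ...............########.................
207 .....####.......#.##....................
209 .....#..###............#................
211 ..#######............###................
213 ...................#####................
215 .................#####..................
217 #..............#####....................
219 #............#####......................
221 ............####........................
```

{"name": "play_rows", "arguments": {
  "series": [
    {"grip": 255,"translation": [0.5,0,0],"delta_rot": [0,0,0]},
    {"grip": 255,"translation": [1,0,0],"delta_rot": [0,0,0]},
    {"grip": 255,"translation": [1.4,0,0],"delta_rot": [0,0,0]},
    {"grip": 255,"translation": [1.8,0,0],"delta_rot": [0,0,0]},
    {"grip": 255,"translation": [2.2,0,0],"delta_rot": [0,0,0]},
    {"grip": 255,"translation": [2.6,0,0],"delta_rot": [0,0,0]},
    {"grip": 255,"translation": [3,0,0],"delta_rot": [0,0,0]},
    {"grip": 255,"translation": [3.4,0,0],"delta_rot": [0,0,0]},
    {"grip": 255,"translation": [3.8,0,0],"delta_rot": [0,0,0]},
    {"grip": 255,"translation": [4.2,0,0],"delta_rot": [0,0,0]},
    {"grip": 255,"translation": [4.6,0,0],"delta_rot": [0,0,0]},
    {"grip": 255,"translation": [5,0,0],"delta_rot": [0,0,0]},
    {"grip": 255,"translation": [5.4,0,0],"delta_rot": [0,0,0]},
    {"grip": 255,"translation": [5.8,0,0],"delta_rot": [0,0,0]},
    {"grip": 255,"translation": [6.2,0,0],"delta_rot": [0,0,0]},
    {"grip": 255,"translation": [6.5,0,0],"delta_rot": [0,0,0]},
    {"grip": 255,"translation": [6.5,0,0],"delta_rot": [0,0,0]},
    {"grip": 255,"translation": [6.5,0,0],"delta_rot": [0,0,0]}
  ]
}}

```text
time_s: 24.3
ee_pos: [0.6983, -0.1054, 0.0732]
ee_rot: [-3.141, 0.419, -2.992]
force: [-0.8, 0.0, 0.6]
opening: 0.0002
gripper_force: 0.0
```

```bash
cat >> h.py <<'E'
def gold():
    n=r.read_camera('side');h=cv2.cvtColor(n,cv2.COLOR_BGR2HSV);m=cv2.inRange(h,(18,130,80),(30,255,255));m[:195]=0;m[260:]=0;m[:,:310]=0;m[:,390:]=0
    k=np.argwhere(m);print('gold',len(k),k.mean(0)[::-1].round(1),k.min(0)[::-1],k.max(0)[::-1]);return n
E
python3 - <<'E'
from h import *
ft();gold()
E
```

```text
t 24.3 fingertip rack mm [124.9 -56.7 -19.6] F rack [-0.5  0.1  0.8] open 0.0002 q [-0.37  0.47  0.69  1.78 -0.71  0.7   2.42]
gold 59 [344.6 222. ] [338 218] [349 228]
```

The jar is sliding: the cap moved from (353.5,211.6) to (344.6,222), about 38 mm. Now on gently to the rail.

{"name": "play_rows", "arguments": {
  "series": [
    {"grip": 255,"translation": [0.3,0,0],"delta_rot": [0,0,0]},
    {"grip": 255,"translation": [0.6,0,0],"delta_rot": [0,0,0]},
    {"grip": 255,"translation": [0.9,0,0],"delta_rot": [0,0,0]},
    {"grip": 255,"translation": [1.2,0,0],"delta_rot": [0,0,0]},
    {"grip": 255,"translation": [1.2,0,0],"delta_rot": [0,0,0]},
    {"grip": 255,"translation": [1.2,0,0],"delta_rot": [0,0,0]}
  ]
}}

```text
time_s: 24.85
ee_pos: [0.6875, -0.1071, 0.0684]
ee_rot: [-3.141, 0.419, -2.992]
force: [0.2, 0.1, -0.5]
opening: 0.0002
gripper_force: 0.0
```

Run:
```python
from h import *
ft()
```

```text
t 24.85 fingertip rack mm [112.9 -56.8 -19.5] F rack [-0.   0.  -0.6] open 0.0002 q [-0.36  0.45  0.69  1.81 -0.71  0.68  2.44]
```

{"name": "play_rows", "arguments": {
  "series": [
    {"grip": 255,"translation": [0.15,0,0],"delta_rot": [0,0,0]},
    {"grip": 255,"translation": [0.3,0,0],"delta_rot": [0,0,0]},
    {"grip": 255,"translation": [0.4,0,0],"delta_rot": [0,0,0]},
    {"grip": 255,"translation": [0.4,0,0],"delta_rot": [0,0,0]}
  ]
}}

```text
time_s: 25.18
ee_pos: [0.6841, -0.1076, 0.0669]
ee_rot: [-3.141, 0.419, -2.992]
force: [-0.2, 0.4, 0.4]
opening: -0.0002
gripper_force: 0.0
```

Run:
```python
from h import *
ft();gold()
```

```text
t 25.18 fingertip rack mm [109.2 -56.7 -19.5] F rack [0.  0.4 0.4] open -0.0002 q [-0.36  0.45  0.68  1.82 -0.72  0.67  2.44]
gold 73 [340.8 225.6] [332 221] [346 232]
```

{"name": "play_rows", "arguments": {
  "series": [
    {"grip": 255,"translation": [0.1,0,0],"delta_rot": [0,0,0]},
    {"grip": 255,"translation": [0.2,0,0],"delta_rot": [0,0,0]},
    {"grip": 255,"translation": [0.3,0,0],"delta_rot": [0,0,0]},
    {"grip": 255,"translation": [0.3,0,0],"delta_rot": [0,0,0]}
  ]
}}

```text
time_s: 25.57
ee_pos: [0.6835, -0.1075, 0.0675]
ee_rot: [-3.14, 0.423, -2.991]
force: [5.1, 1.9, 2.9]
opening: -0.0
gripper_force: 3.3
```

Run:
```python
from h import *
ft()
```

```text
t 25.57 fingertip rack mm [109.  -56.6 -18.7] F rack [6.1 1.1 0.5] open -0.0 q [-0.36  0.44  0.68  1.83 -0.72  0.67  2.45]
```

{"name": "play_rows", "arguments": {
  "series": [
    {"grip": 255,"translation": [0.1,0,0],"delta_rot": [0,0,0]},
    {"grip": 255,"translation": [0.2,0,0],"delta_rot": [0,0,0]},
    {"grip": 255,"translation": [0.2,0,0],"delta_rot": [0,0,0]},
    {"grip": 255,"translation": [0.2,0,0],"delta_rot": [0,0,0]}
  ]
}}

```text
time_s: 25.9
ee_pos: [0.6831, -0.1075, 0.0679]
ee_rot: [-3.139, 0.426, -2.99]
force: [8.5, 2.8, 5.5]
opening: 0.0002
gripper_force: 5.1
```

Run:
```python
from h import *
ft();gold()
```

```text
t 25.9 fingertip rack mm [108.9 -56.5 -18.2] F rack [10.3  1.5  1.4] open 0.0002 q [-0.36  0.44  0.68  1.83 -0.72  0.66  2.45]
gold 75 [340.6 225.5] [333 221] [346 232]
```

The jar is stopped by the rail: the finger stalled at 109 mm with the force rising to 10 N. I back off and lift clear.

{"name": "play_rows", "arguments": {
  "series": [
    {"grip": 255,"translation": [-0.5,0,0],"delta_rot": [0,0,0]},
    {"grip": 255,"translation": [-1,0,0],"delta_rot": [0,0,0]},
    {"grip": 255,"translation": [-2,0,0],"delta_rot": [0,0,0]},
    {"grip": 255,"translation": [-3,0,0],"delta_rot": [0,0,0]},
    {"grip": 255,"translation": [-3,0,0],"delta_rot": [0,0,0]},
    {"grip": 255,"translation": [-3,0,-2],"delta_rot": [0,0,0]},
    {"grip": 255,"translation": [-3,0,-5],"delta_rot": [0,0,0]},
    {"grip": 255,"translation": [-3,0,-8],"delta_rot": [0,0,0]},
    {"grip": 255,"translation": [-3,0,-12],"delta_rot": [0,0,0]},
    {"grip": 255,"translation": [-3,0,-15],"delta_rot": [0,0,0]},
    {"grip": 255,"translation": [-3,0,-15],"delta_rot": [0,0,0]},
    {"grip": 255,"translation": [-3,0,-15],"delta_rot": [0,0,0]},
    {"grip": 255,"translation": [-3,0,-15],"delta_rot": [0,0,0]}
  ]
}}

```text
time_s: 27.03
ee_pos: [0.6457, -0.1127, 0.2133]
ee_rot: [3.142, 0.418, -2.992]
force: [-0.7, 0.6, 0.2]
opening: 0.0001
gripper_force: 0.0
```

Run:
```python
from h import *
ft();n=gold()
b=cv2.imread('pics/side6.png');A,B=[np.float32(cv2.cvtColor(i,6)) for i in(b,n)]
for nm,(x,y,w,h) in {'driver':(205,180,35,45),'tomato':(315,285,50,50),'midjar':(296,222,28,26),'waiting':(285,182,20,40)}.items():
    print(nm,cv2.phaseCorrelate(A[y:y+h,x:x+w].copy(),B[y:y+h,x:x+w].copy(),cv2.createHanningWindow((w,h),cv2.CV_32F)))
```

```text
t 27.03 fingertip rack mm [133.3 -56.  129.9] F rack [-0.5  0.7  0.4] open 0.0001 q [-0.54  0.2   0.86  1.76 -0.41  0.9   2.2 ]
gold 74 [340.  224.9] [332 221] [345 231]
driver ((0.029841919111728288, 0.42801147794411065), 1.0030261978691006)
tomato ((-0.011808192559495723, 0.09763287404626197), 0.4586009881019592)
midjar ((0.30814174375222336, 0.7381813946660678), 0.9294262744762279)
waiting ((-0.052485274244814306, 0.023770853052472063), 0.9914037084579468)
```

Run:
```python
from h import *
t=r.read_camera('top').astype(int);o=cv2.imread('pics/top6.png').astype(int)
for c in(327,329):print(c,t[200:214,c].mean(1).astype(int))
print('pred x=0',px('top',rp(0,-.056,.042)))
A,B=[np.float32(i.mean(2)) for i in(o,t)]
for nm,(x,y,w,h) in {'driver':(178,228,30,26),'midcap':(292,164,22,26),'midbody':(296,190,20,22)}.items():
    print(nm,np.round(cv2.phaseCorrelate(A[y:y+h,x:x+w].copy(),B[y:y+h,x:x+w].copy(),cv2.createHanningWindow((w,h),cv2.CV_32F))[0],2))
gold();ft()
```

```text
327 [218 222 213 197 164 156 159 152 108  58  48  50  52  52]
329 [ 58  84 131 143 152 152 160 146  78  52  51  54  52  51]
pred x=0 [329.71614439 208.08661748]
driver [0.18 1.21]
midcap [-0.02  0.64]
midbody [0.09 0.03]
gold 74 [339.9 225. ] [332 221] [346 231]
t 27.18 fingertip rack mm [132.9 -56.  129. ] F rack [0.7 0.2 0.3] open -0.0002 q [-0.54  0.2   0.86  1.75 -0.41  0.9   2.2 ]
```

Run:
```python
from h import *
for n,(x,y,w,h) in {'side':(205,178,35,48),'top':(178,228,30,26)}.items():
    A,B=[np.float32(cv2.cvtColor(i,6)[y:y+h,x:x+w]) for i in(cv2.imread(f'pics/{n}0.png'),r.read_camera(n))]
    print(n,cv2.phaseCorrelate(A,B,cv2.createHanningWindow((w,h),cv2.CV_32F)))
r.hand_in()
```

```text
side ((0.00013614825644836515, 0.015872177899385775), 0.9999214394225014)
top ((0.3057344616299229, 0.5956695073179521), 1.0210327254401312)
the job is handed in; nothing more can be done
```

Job handed in at about 27 s: the cam is turned to its stop and the rail is tight, the driver is back fully down in its hole, and the gold-capped jar rests against the rail; the rail appears to have carried the dark-capped middle jar about 2.5 mm up the slope as it tightened.

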